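# Get the carving wax out from behind the stock

### The job

Clear the tall carton, the spirit lamp and the steel dapping block that hem in the low wax block onto the plywood board, all three standing upright on it together, then fetch the wax block and lay it flat on the middle of the hardwood block. Only after that, put the carton, the lamp and the dapping block back upright, each where it stood at the start. Never let the lamp tip over, and leave the wooden ring clamp and the thread spool where they lie.

Things in the scene. Friction and masses are not known exactly. Their poses are not given: they have to be found in the camera images.
- wax_block: the thing to fetch: low dark-green block of carving wax, 37 (its x) x 53 (its y) x 24 mm high (z), loose, 45 g, lying flat on the bench in front of the tub with its y axis roughly along world x. Origin: centre of the underside. Grip across its 37 mm (closing along its x axis); its 53 mm ends face the tub and the robot.
- tall_carton: tall thin upright carton, 30 (x) x 85 (y) x 170 mm high (z), loose, 120 g; origin at the centre of the underside. Grip across its 30 mm (its x axis), at any height, best high up, above the neighbours. It is much taller than the rest: moving it out first and back last gives the gripper room.
- spirit_lamp: round glass spirit lamp, 66 mm diameter up to 33 mm high, a shoulder of 19 mm radius up to 41 mm, then a fixed black cap (does not come off) of 27.6 mm diameter from 42 to 63 mm high; loose, 140 g; origin at the centre of the underside. It can be lifted by the cap from above.
- dapping_block: steel cube 46 x 46 x 47 mm high with round hollows, loose, about 0.7 kg (up to 0.82 kg); origin at the centre of the underside, sides along its x and y axes.
- board: plywood board, fixed, the side area to clear things onto: 145 (x) x 200 (y) x 12 mm thick (z), top 12 mm above the bench; origin at the centre of the underside. It lies left or right of the crowd.
- wood_block: plain brown hardwood block, fixed, 45 (x) x 105 (y) x 24 mm high (z), the wax block's target; origin at the centre of the underside, top 24 mm above it. It lies on the side opposite to the board.
- tub: grey open round tub, fixed, 94 mm diameter, 70 mm high, standing behind the wax block (farther from the robot); origin at the centre of the underside.
- ring_clamp: bystander: wooden ring clamp (two pale wooden jaws with a band and a wedge), 149 mm long (x), 34 mm wide and high, loose, lying between the crowd and the robot; origin under its centre. Not to be moved.
- spool: bystander: small wooden thread spool, 24 mm diameter, 30 mm high, loose, standing beside the tub; origin at the centre of the underside. Not to be moved.

How it is judged:
By the outcome, as a careful person would: the job done as asked, in the order asked, and still so for the second after the job is handed in, with the robot touching nothing.
It also fails if it takes over 144 s, if anything falls off the work surface, if the arm or the gripper's body presses on something with over 40 N, if the wrist force passes 120 N, or if a joint passes its speed limit or range.

### The arm

A 6-joint arm with a two-finger parallel gripper is mounted at the origin on a cart in front of the work surface, level with it; the furniture and walls round the work are solid. World frame = base frame: x ahead of the robot, y to its left, z up, the work surface at z = 0. Lengths are in mm, angles in rad, forces in N, time in s.
With the tool pointing down it reaches from about 275 to 1000 mm from the base axis. Payload 8.4 kg.
Tool frame: the origin (TCP) lies on the centre line of the jaws, within the pads' length; the fingertips stand 22 mm ahead of it and the grasp point (between the pads) lies 3 mm ahead of it; z points along the fingers, y is the direction in which the jaws open and shut (so a half turn about z gives the same grasp; the last joint's range is limited). The gripper opens to 85 mm and grips with 20 to 120 N. Pads are 22 mm wide; open, the fingers measure 114 mm over their backs; the gripper's body (76 mm by 85 mm) begins 54 mm behind the grasp point. The pads swing forward as they close: fully open they stand 13 mm farther back than shut.
Start: joints at [-1.35, 0.353, 1.633, -0, 1.155, -0.002], TCP at [138.099, -609.555, 253.281] pointing down, gripper open.
Joint ranges: [-2.63, 2.63], [-0.92, 2.1], [0.06, 2.66], [-1.3, 4.44], [0, 2.69], [-3.02, 3.02]. Speed limits (rad/s): [2.22, 2.22, 2.79, 3.14, 3.14, 3.14].

### API

Orientations are given as [roll, pitch, yaw] about the fixed x, y, z axes, in that order (R = Rz(yaw) Ry(pitch) Rx(roll)).
In Python, from rig import r gives the robot as it stands.
- The arm moves only by the tool carry_out, never from a script. Its argument "rows" is text: rows parted by semicolons, each of 5 numbers parted by spaces: the opening, from 0 (shut) to 1 (fully open), then the shift along the tool's x, y, z in units of 30 mm (1.0 is 30 mm), then the turn about the tool's z in units of 8 degrees (1.0 is 8 degrees). A call has 1 to 12 rows; each row shifts and turns the commanded pose from where the row before left it, along the tool's axes as they then stand; what a row does not reach is not made up. A row lasts 1/8 s, in which the tool goes at most 62.5 mm and 10.7 degrees, less where a joint would pass 70% of its speed; a pose out of reach is approached as far as the arm can. A call is refused whole if a number of a shift passes 1 or a number of a turn 1, either way. A call with a gripper value outside its range is refused whole. The fingers move at their own pace and stop on an object; "newtons" is the grip in N (left out, the last holds). Time passes only in rows, so rows that do not move let the fingers close. It gives the time, the measured TCP pose, the force and the opening at its end, in the units of the state.
- r.sense(): the state, without advancing time (a new reading comes with each control period).
- r.grab_frame(name): name is "scene" or "top"; returns the picture (480x640x3 uint8, blue, green, red); there is no depth.
- r.get_calibration(name): a dict with "intrinsics" (3x3 intrinsics, pixels), "position" and "rotation" of the camera in the world. Camera axes: x right, y up, looking along -z (the intrinsics and any distortion apply to the point x, -y, -z); pixel columns grow to the right and rows downward; lengths in mm; the calibration is good to about 2 mm. A picture is of the moment at which its call begins. get_calibration takes no time and is no camera call.
- r.sign_off(): hands the job in, once; it reports no verdict.
The state is a dict: "clock": time; "qpos": joint angles; "qvel": joint speeds; "joint_efforts": joint torques, N m; "eef_pos": TCP position; "tcp_rot": TCP orientation; "contact_force": force on the tool from outside, world axes, zero at the start; "wrist_torque": the same for the moment, N m; "opening": opening from 0.0 (shut) to 1.0 (fully open).
Only numpy, scipy, OpenCV 4.12 (cv2) and the standard library are available. Lean on these libraries where they do the work, as an engineer would, in place of code of your own. Each camera call takes 0.05 s, during which the arm holds its last target.

## Working session

There is one attempt and no reset: what is moved stays moved. The work goes in short steps, Python scripts to look and compute and a tool call to move; the robot and the scene stay as the last step left them, time stands still between calls to the robot, and variables do not carry over. Pictures are saved under pics/ and viewed, and the job is handed in when it is done.

Besides the shell and the picture viewer there is one more tool, called after "Request:" by a JSON object that holds its "name" and its "arguments", one argument or row to a line. carry_out: Moves the arm, as the interface text tells. Its arguments: {"type":"object","properties":{"rows":{"type":"string"},"newtons":{"type":"number"}},"required":["rows"]}

```bash
ls; mkdir -p pics; python3 - <<'E'
from rig import r
import cv2, numpy as np
np.set_printoptions(suppress=True,precision=4)
print(r.sense())
for n in ("scene","top"):
    cv2.imwrite(f"pics/{n}0.png", r.grab_frame(n)); print(n, r.get_calibration(n))
E
```

```text
pics
{'clock': 0.0, 'qpos': array([-1.3504,  0.3536,  1.6342,  0.    ,  1.1552, -0.0024]), 'qvel': array([ 0.0018, -0.0013,  0.0007, -0.002 ,  0.0022,  0.0001]), 'joint_efforts': array([  0.0026, -60.5242, -34.2068,   0.0003,   0.0093,  -0.0001]), 'eef_pos': array([ 138.0172, -609.1116,  252.5554]), 'tcp_rot': array([-3.1402, -0.    ,  0.2228]), 'contact_force': array([-0.6339,  0.4585, -0.5535]), 'wrist_torque': array([-0.0155,  0.0666,  0.0158]), 'opening': 1.0007366023697577}
scene {'intrinsics': array([[459.7478,   0.    , 319.6507],
       [  0.    , 459.7478, 242.8273],
       [  0.    ,   0.    ,   1.    ]]), 'position': array([594.9665, 512.4277, 787.089 ]), 'rotation': array([ 0.4991, -0.0022,  2.9958])}
top {'intrinsics': array([[597.5121,   0.    , 320.6323],
       [  0.    , 597.5121, 244.588 ],
       [  0.    ,   0.    ,   1.    ]]), 'position': array([ 374.0558,  112.2731, 1034.3693]), 'rotation': array([ 0.1813, -0.0392, -1.5538])}
```

View pics/scene0.png

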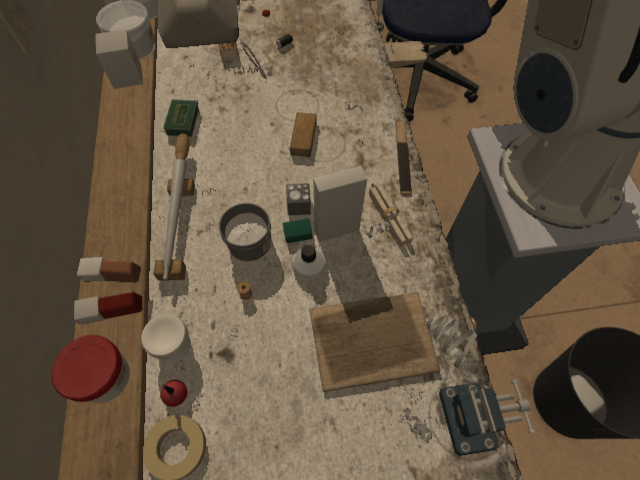

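View pics/top0.png

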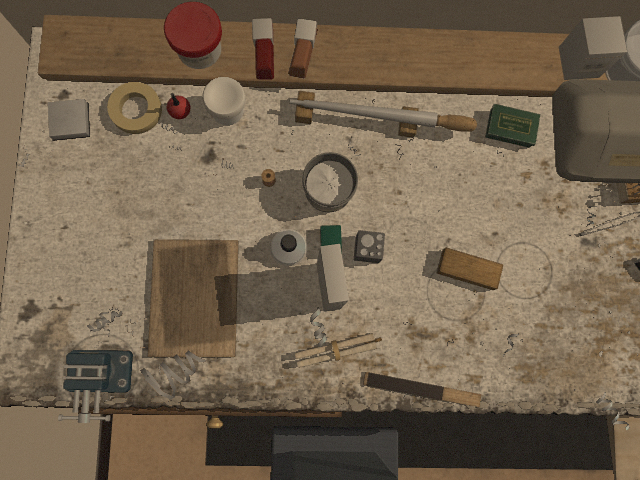

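The top view shows the carton top at (333,275), lamp cap at (289,243), dapping block at (369,246), wax at (331,235), board at (195,297), and hardwood block at (470,268). The ring clamp is at (335,350), the spool at (268,178) and the tub at (330,181). I'll zoom in and measure.

```bash
cat > h.py <<'E'
import numpy as np, cv2
from scipy.spatial.transform import Rotation as R
from rig import r
np.set_printoptions(suppress=True,precision=3)
C={n:r.get_calibration(n) for n in ("scene","top")}
def ray(n,p):
    c=C[n];K=c["intrinsics"];p=np.atleast_2d(np.array(p,float))
    d=np.c_[(p[:,0]-K[0,2])/K[0,0],-(p[:,1]-K[1,2])/K[1,1],-np.ones(len(p))]
    return np.array(c["position"]),R.from_euler("xyz",c["rotation"]).apply(d)
def onz(n,p,z):
    o,d=ray(n,p); return o+d*((z-o[2])/d[:,2])[:,None]
def proj(n,X):
    c=C[n];K=c["intrinsics"];X=np.atleast_2d(np.array(X,float))
    q=R.from_euler("xyz",c["rotation"]).inv().apply(X-c["position"])
    return np.c_[K[0,0]*q[:,0]/-q[:,2]+K[0,2],K[1,1]*-q[:,1]/-q[:,2]+K[1,2]]
def tri(p,q):
    o1,d1=ray("scene",p);o2,d2=ray("top",q);d1=d1[0];d2=d2[0]
    A=np.c_[d1,-d2];s=np.linalg.lstsq(A,o2-o1,rcond=None)[0]
    a=o1+s[0]*d1;b=o2+s[1]*d2
    return (a+b)/2,np.linalg.norm(a-b)
def crop(img,x0,y0,x1,y1,s,fn):
    c=cv2.resize(img[y0:y1,x0:x1],None,fx=s,fy=s,interpolation=cv2.INTER_CUBIC)
    c=np.clip(c.astype(float)*1.6,0,255).astype(np.uint8)
    for x in range((x0+9)//10*10,x1,10):
        cv2.line(c,((x-x0)*s,0),((x-x0)*s,4 if x%50 else 12),(0,255,255),1)
        if x%50==0: cv2.putText(c,str(x),((x-x0)*s+2,12),0,.4,(0,255,255),1)
    for y in range((y0+9)//10*10,y1,10):
        cv2.line(c,(0,(y-y0)*s),(4 if y%50 else 12,(y-y0)*s),(0,255,255),1)
        if y%50==0: cv2.putText(c,str(y),(2,(y-y0)*s+12),0,.4,(0,255,255),1)
    cv2.imwrite(fn,c)
E
python3 - <<'E'
from h import *
t=cv2.imread("pics/top0.png");s=cv2.imread("pics/scene0.png")
crop(t,240,140,400,260,5,"pics/t_a.png")
crop(t,260,220,400,320,5,"pics/t_a2.png")
crop(s,210,150,350,290,4,"pics/s_a.png")
crop(t,270,230,400,320,5,"pics/t_b.png")
crop(t,420,230,520,300,6,"pics/t_c.png")
crop(t,130,220,260,370,4,"pics/t_d.png")
E
```

```text
(no output)
```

View pics/t_a2.png

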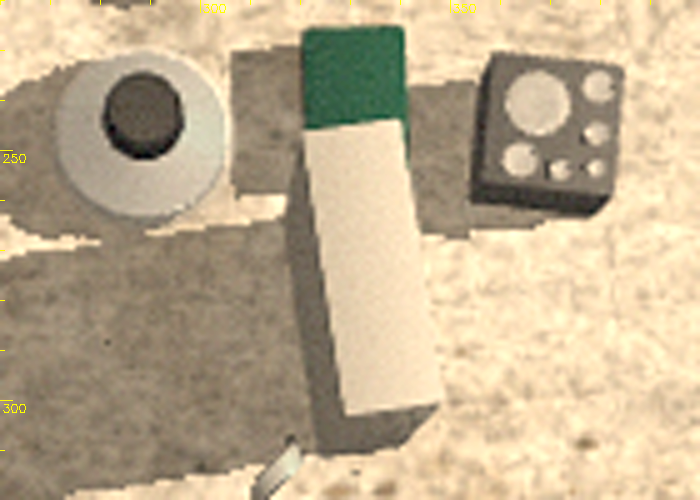

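View pics/s_a.png

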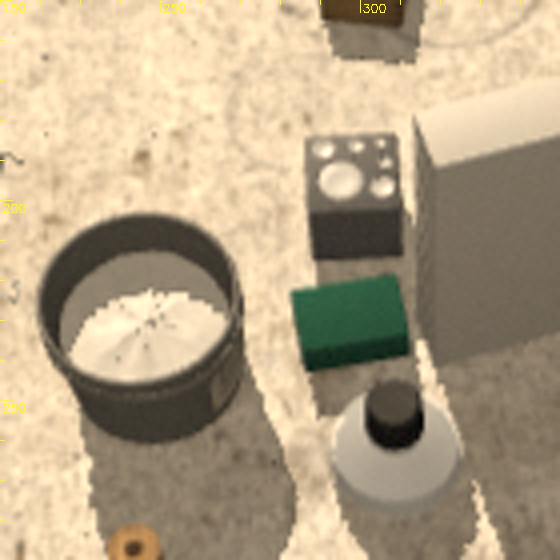

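View pics/t_c.png

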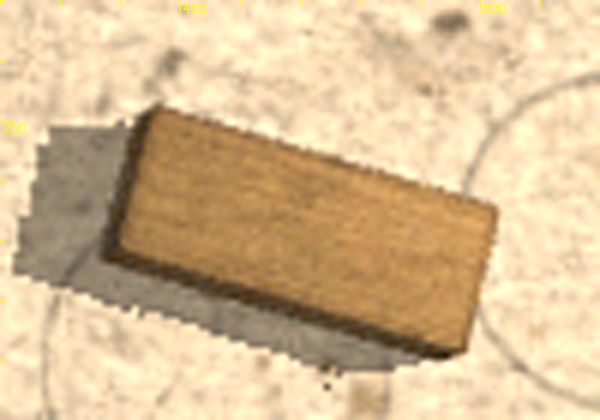

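View pics/t_d.png

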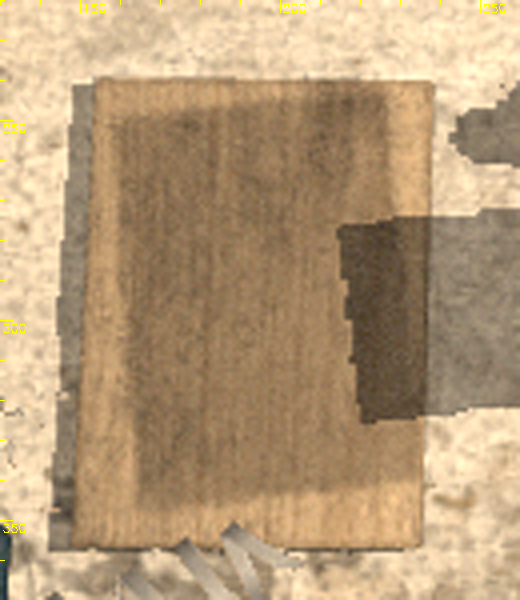

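```bash
cat > m.py <<'E'
from h import *
def cc(p,x0,y0,s): p=np.array(p,float); return np.c_[x0+(p[:,0]+.5)/s-.5,y0+(p[:,1]+.5)/s-.5]
def rect(name,P):
    L=np.linalg.norm(np.roll(P,-1,0)-P,axis=1); 
    print(name,"c",P.mean(0)[:2],"sides",L)
    for a,b in((0,1),(1,2),(3,2),(0,3)):
        d=P[b]-P[a]; print("   ang",np.degrees(np.arctan2(d[1],d[0])))
E
python3 - <<'E'
from m import *
rect("carton",onz("top",cc([(305,132),(400,119),(443,402),(347,415)],260,220,5),170))
rect("dap",onz("top",cc([(490,52),(624,66),(611,200),(477,187)],260,220,5),47))
rect("dapS",onz("scene",cc([(303,135),(398,135),(401,196),(308,205)],210,150,4),47))
rect("waxS",onz("scene",cc([(292,291),(394,277),(407,325),(302,345)],210,150,4),24))
print("wax top corners",onz("top",cc([(302,30),(406,25)],260,220,5),24))
rect("board",onz("top",cc([(97,78),(433,81),(423,550),(75,545)],130,220,4),12))
rect("wood",onz("top",cc([(157,105),(497,208),(467,355),(118,248)],420,230,6),24))
print("lamp cap",onz("top",cc([(144.5,112)],260,220,5),63), "body",onz("top",cc([(142,134)],260,220,5),36))
print("lamp capS",onz("scene",cc([(394,404)],210,150,4),63))
E
```

```text
carton c [491.85   60.388] sides [28.33  84.235 28.149 84.023]
   ang -80.71525794189354
   ang -170.82312762928848
   ang -81.14653604869494
   ang -170.6998830139417
dap c [557.495  -6.157] sides [45.729 46.296 45.316 46.587]
   ang -94.63845202632906
   ang 174.42733862656226
   ang -94.26429445980385
   ang 174.94218378091958
dapS c [560.499  -5.659] sides [46.835 36.198 45.106 41.542]
   ang 171.73942415245696
   ang 84.57431491633388
   ang 178.3750945370699
   ang 87.01784175853246
waxS c [571.344  60.249] sides [49.943 27.751 51.143 30.602]
   ang -179.11798322213073
   ang 95.31288312644519
   ang -175.84789328549377
   ang 92.80538079795038
wax top corners [[593.451  77.508  24.   ]
 [596.144  41.468  24.   ]]
board c [466.595 289.118] sides [144.215 199.784 144.235 197.947]
   ang -89.11754560117267
   ang -178.79393609796816
   ang -89.84729155714014
   ang -178.7933144268285
wood c [ 525.84  -184.784] sides [102.191  44.    104.168  43.678]
   ang -105.80363285138647
   ang 166.41557070430693
   ang -105.96273020585195
   ang 163.83813731624423
lamp cap [[555.956 130.428  63.   ]] body [[553.404 131.576  36.   ]]
lamp capS [[558.645 134.75   63.   ]]
```

View pics/t_a.png

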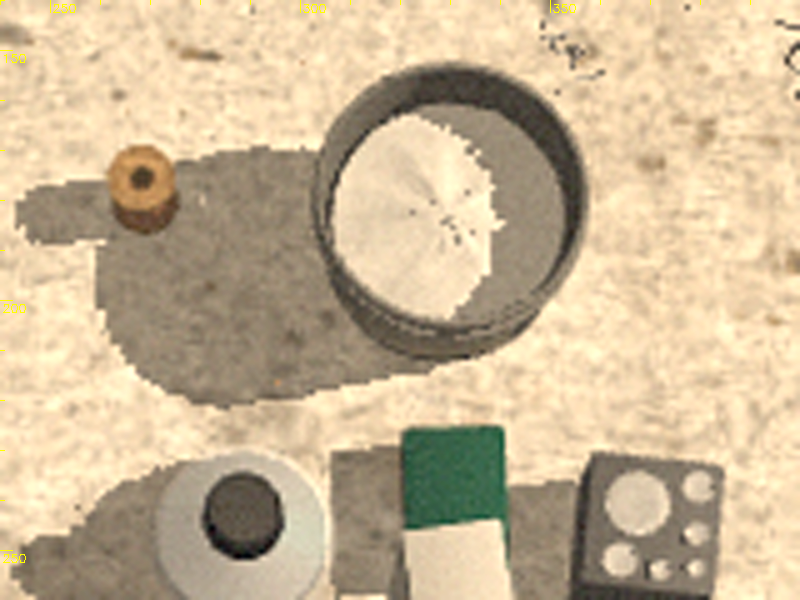

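Measured sides match the given sizes to within 1–3 mm. Next I'll compare the two views and write the move-planning helper.

```bash
cat >> h.py <<'E'
def go(x,y,z,psi_deg,s=None):
    s=s or r.sense(); p=np.array(s["eef_pos"]); rot=s["tcp_rot"]; Rt=R.from_euler("xyz",rot)
    psi=np.degrees(rot[2]); t=-(((psi_deg-psi)+180)%360-180)/8
    Rg=R.from_euler("xyz",[np.pi,0,np.radians(psi_deg)])
    d=np.array([x,y,z])-p
    print("at",p,"rpy deg",np.degrees(rot),"open",round(s["opening"],3),"F",s["contact_force"],"t",s["clock"],"q",s["qpos"])
    print("turn units %.2f; shift units in cur axes"%t,Rt.inv().apply(d)/30,"| after turn",Rg.inv().apply(d)/30)
E
python3 - <<'E'
from m import *
s=cv2.imread("pics/scene0.png");crop(s,280,150,400,260,6,"pics/s_b.png")
print("tub rim",onz("top",cc([(450,197),(315,195),(588,195)],240,140,5),70)); print("spool",onz("top",cc([(142,177)],240,140,5),30))
a=cc([(394,404)],210,150,4)[0];b=cc([(144.5,112)],260,220,5)[0];print("lamp cap tri",tri(a,b))
go(492,60.5,253,9.2)
E
```

```text
tub rim [[663.772  64.362  70.   ]
 [663.166 109.617  70.   ]
 [665.804  17.95   70.   ]]
spool [[679.928 169.854  30.   ]]
lamp cap tri (array([557.895, 130.448,  54.423]), np.float64(0.7133994433338426))
at [ 138.008 -609.162  252.626] rpy deg [-179.927   -0.001   12.764] open 0.998 F [ 0.439 -0.01  -0.215] t 0.1 q [-1.35   0.354  1.634  0.     1.155 -0.002]
turn units 0.45; shift units in cur axes [ 16.44  -19.164   0.012] | after turn [ 15.217 -20.148  -0.012]
```

View pics/s_b.png

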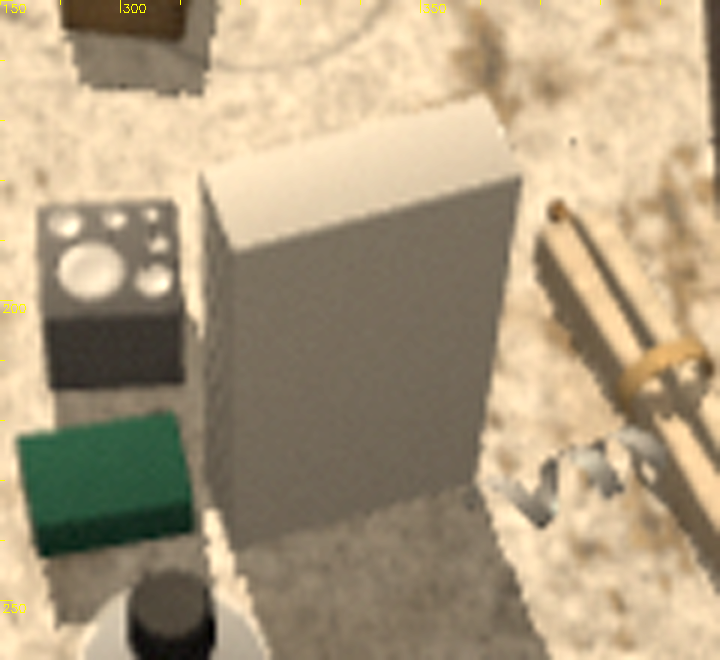

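```bash
python3 - <<'E'
from m import *
S=cc([(200,175),(487,97),(522,178),(236,250)],280,150,6)
rect("cartonS",onz("scene",S,170))
T=cc([(400,119),(443,402),(347,415),(305,132)],260,220,5)
for a,b in zip(S,T): print(tri(a,b))
print("base corners scene z0",onz("scene",cc([(238,548),(478,487)],280,150,6),0))
E
```

```text
cartonS c [493.952  64.917] sides [84.757 29.222 82.445 26.973]
   ang -169.7061550525517
   ang 98.46122926180821
   ang -171.2842841777436
   ang 103.28579775500224
(array([537.371,  52.527, 161.506]), np.float64(0.27311269292301704))
(array([453.283,  39.108, 163.971]), np.float64(0.5235786933359777))
(array([448.82 ,  67.148, 162.539]), np.float64(0.03304324487258103))
(array([531.787,  81.044, 164.58 ]), np.float64(0.6008028100506629))
base corners scene z0 [[531.116  83.801   0.   ]
 [449.469  72.48    0.   ]]
```

Request:
{"name": "carry_out", "arguments": {
  "rows": "1 0.7 -0.9 0 0.45; 1 0.7 -0.9 0 0; 1 0.7 -0.9 0 0; 1 0.7 -0.9 0 0; 1 0.7 -0.9 0 0; 1 0.7 -0.9 0 0; 1 0.7 -0.9 0 0; 1 0.7 -0.9 0 0; 1 0.7 -0.9 0 0; 1 0.7 -0.9 0 0; 1 0.7 -0.9 0 0; 1 0.7 -0.9 0 0",
  "newtons": 40
}}

```text
clock: 1.6
eef_pos: [333.6, -247.5, 253.1]
tcp_rot: [-3.141, 0.0, 0.16]
contact_force: [0.0, -0.0, 0.1]
opening: 1.001
```

```bash
python3 -c "
from h import *
go(492,62,253,9.2)"
```

```text
at [ 333.611 -247.473  253.141] rpy deg [-179.988    0.009    9.158] open 1.001 F [ 0.039 -0.048  0.132] t 1.6 q [-0.642  0.017  2.054  0.     1.071  0.769]
turn units -0.01; shift units in cur axes [ 6.854 -9.344  0.006] | after turn [ 6.861 -9.339  0.005]
```

Request:
{"name": "carry_out", "arguments": {
  "rows": "1 0.65 -0.85 0 0; 1 0.65 -0.85 0 0; 1 0.65 -0.85 0 0; 1 0.65 -0.85 0 0; 1 0.65 -0.85 0 0; 1 0.65 -0.85 0 0; 1 0.65 -0.85 0 0; 1 0.65 -0.85 0 0; 1 0.65 -0.85 0 0; 1 0.65 -0.85 0 0; 1 0.35 -0.84 0 0; 1 0 0 0 0"
}}

```text
clock: 3.1
eef_pos: [491.7, 62.0, 252.9]
tcp_rot: [-3.141, 0.001, 0.162]
contact_force: [-0.2, -0.0, 0.2]
opening: 1.002
```

```bash
python3 -c "
from h import *
go(492,62,152,9.2)
cv2.imwrite('pics/t1.png',r.grab_frame('top'));s=r.grab_frame('scene');crop(s,240,60,400,260,3,'pics/s1.png')"
```

```text
at [491.706  62.018 252.946] rpy deg [-179.987    0.029    9.288] open 1.002 F [-0.173 -0.027  0.213] t 3.1 q [0.122 0.151 1.904 0.    1.087 1.531]
turn units 0.01; shift units in cur axes [0.011 0.003 3.365] | after turn [0.01  0.002 3.365]
```

View pics/s1.png

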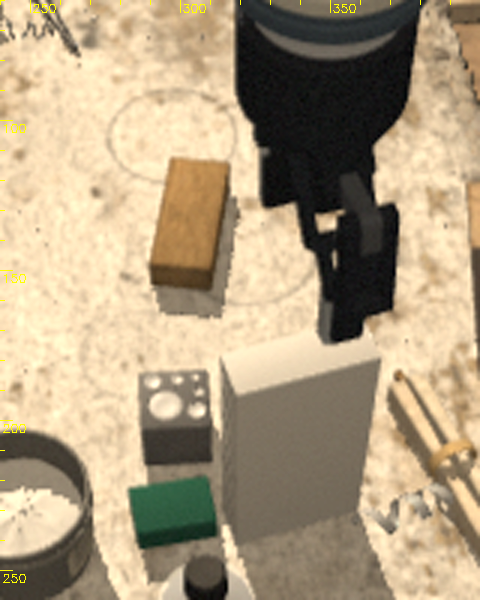

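View pics/t1.png

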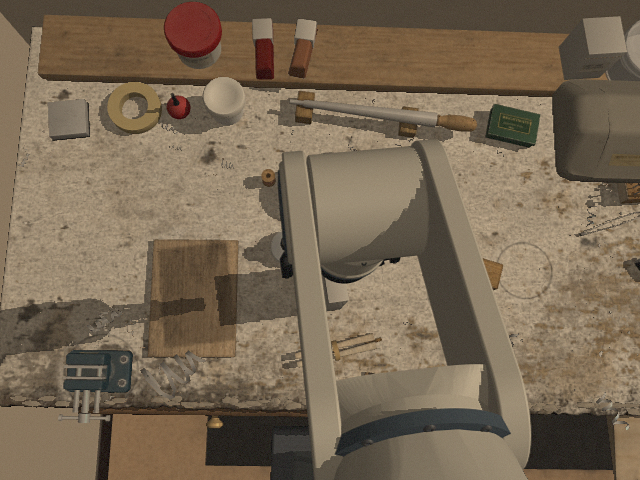

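In the scene picture the open fingers straddle the carton top near (345,165). The way down is clear.

Request:
{"name": "carry_out", "arguments": {
  "rows": "1 0 0 0.8 0; 1 0 0 0.8 0; 1 0 0 0.8 0; 1 0 0 0.6 0; 1 0 0 0.35 0; 1 0 0 0 0"
}}

```text
clock: 3.95
eef_pos: [491.2, 60.2, 152.4]
tcp_rot: [3.142, 0.001, 0.159]
contact_force: [-0.8, -0.5, -0.0]
opening: 0.999
```

```bash
python3 -c "
from h import *
go(492,62,152,9.2)
s=r.grab_frame('scene');cv2.imwrite('pics/s2r.png',s);crop(s,280,120,400,260,4,'pics/s2.png')"
```

```text
at [491.153  60.171 152.392] rpy deg [180.      0.07    9.124] open 0.999 F [-0.821 -0.46  -0.007] t 3.95 q [ 0.119  0.283  1.998 -0.     0.862  1.531]
turn units -0.01; shift units in cur axes [ 0.038 -0.056  0.013] | after turn [ 0.038 -0.056  0.013]
```

View pics/s2.png

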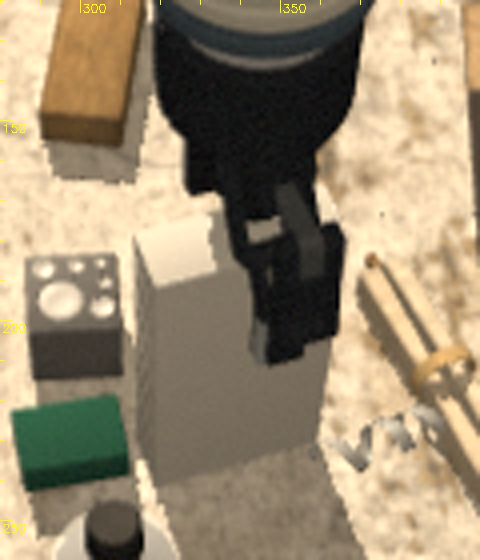

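The fingers straddle the carton, one dark finger on each side near (345,195). Closing.

Request:
{"name": "carry_out", "arguments": {
  "rows": "0.6 0 0 0 0; 0.45 0 0 0 0; 0.4 0 0 0 0; 0.3 0 0 0 0; 0.2 0 0 0 0; 0.2 0 0 0 0",
  "newtons": 40
}}

```text
clock: 4.75
eef_pos: [491.9, 60.9, 153.2]
tcp_rot: [-3.142, -0.001, 0.16]
contact_force: [-1.4, 0.1, 6.3]
opening: 0.346
```

```bash
python3 -c "
from h import *
go(492,62,152,9.2)
s=r.grab_frame('scene');cv2.imwrite('pics/s3r.png',s);crop(s,280,120,400,260,4,'pics/s3.png')"
```

```text
at [491.926  60.864 153.175] rpy deg [-180.      -0.041    9.17 ] open 0.346 F [-1.441  0.064  6.322] t 4.75 q [0.12  0.282 1.997 0.    0.862 1.531]
turn units -0.00; shift units in cur axes [ 0.008 -0.037  0.039] | after turn [ 0.009 -0.037  0.039]
```

View pics/s3.png

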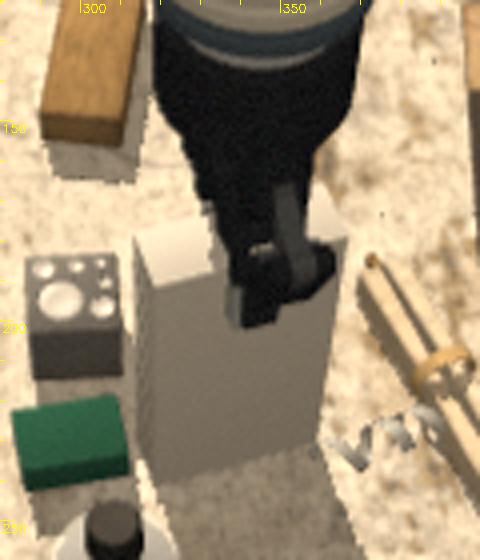

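The carton's edges stayed at the same pixels, so it did not shift on closing. That confirms the top-camera fix, with the TCP at (491.9, 60.9). Lifting.

Request:
{"name": "carry_out", "arguments": {
  "rows": "0.2 0 0 -0.3 0; 0.2 0 0 -0.6 0; 0.2 0 0 -0.8 0; 0.2 0 0 -0.8 0; 0.2 0 0 -0.8 0; 0.2 0 0 -0.3 0; 0.2 0 0 0 0"
}}

```text
clock: 5.68
eef_pos: [491.7, 60.8, 261.0]
tcp_rot: [3.142, -0.001, 0.16]
contact_force: [-0.0, -0.8, -1.6]
opening: 0.344
```

```bash
python3 -c "
from h import *
go(467,360,260,9.2)
s=r.grab_frame('scene');cv2.imwrite('pics/s4.png',s)"
```

```text
at [491.654  60.783 260.988] rpy deg [179.997  -0.039   9.166] open 0.344 F [-0.049 -0.774 -1.621] t 5.675 q [ 0.12   0.141  1.896 -0.     1.103  1.531]
turn units -0.00; shift units in cur axes [ 0.778 -9.977  0.033] | after turn [ 0.783 -9.977  0.033]
```

View pics/s4.png

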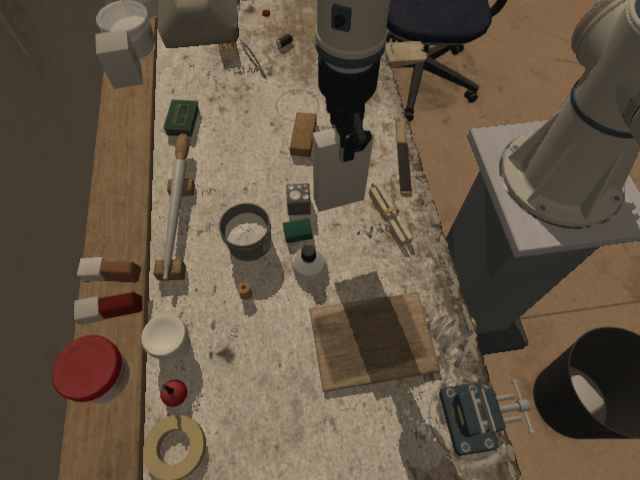

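The carton is lifted, upright, with its bottom about 108 mm up. Moving it over the board.

Request:
{"name": "carry_out", "arguments": {
  "rows": "0.2 0.08 -0.5 0 0; 0.2 0.08 -0.9 0 0; 0.2 0.08 -0.9 0 0; 0.2 0.08 -0.9 0 0; 0.2 0.08 -0.9 0 0; 0.2 0.08 -0.9 0 0; 0.2 0.08 -0.9 0 0; 0.2 0.08 -0.9 0 0; 0.2 0.08 -0.9 0 0; 0.2 0.08 -0.9 0 0; 0.2 0 -0.9 0 0; 0.2 0 -0.5 0 0"
}}

```text
clock: 7.22
eef_pos: [466.5, 362.4, 259.8]
tcp_rot: [3.141, 0.001, 0.161]
contact_force: [0.2, 0.0, -1.8]
opening: 0.348
```

```bash
python3 -c "
from h import *
go(467,360,167,9.2)"
```

```text
at [466.501 362.415 259.756] rpy deg [179.976   0.083   9.233] open 0.348 F [ 0.184  0.029 -1.804] t 7.225 q [0.658 0.295 1.701 0.    1.147 2.067]
turn units 0.00; shift units in cur axes [0.008 0.081 3.092] | after turn [0.004 0.082 3.092]
```

Request:
{"name": "carry_out", "arguments": {
  "rows": "0.2 0 0 0.6 0; 0.2 0 0 0.9 0; 0.2 0 0 0.7 0; 0.2 0 0 0.5 0; 0.2 0 0 0.25 0; 0.2 0 0 0.1 0; 0.2 0 0 0.05 0; 0.2 0 0 0 0"
}}

```text
clock: 8.22
eef_pos: [467.7, 360.9, 168.2]
tcp_rot: [-3.141, -0.001, 0.16]
contact_force: [0.7, 0.1, -1.0]
opening: 0.346
```

Request:
{"name": "carry_out", "arguments": {
  "rows": "0.2 0 0 0.06 0; 0.2 0 0 0.04 0; 0.2 0 0 0 0"
}}

```text
clock: 8.6
eef_pos: [467.7, 361.0, 165.2]
tcp_rot: [-3.141, -0.001, 0.16]
contact_force: [-0.5, 1.2, 3.5]
opening: 0.349
```

Contact at z = 165.2, as expected for the 12 mm board. Releasing, partly at first.

Request:
{"name": "carry_out", "arguments": {
  "rows": "0.4 0 0 0 0; 0.5 0 0 0 0; 0.7 0 0 0 0; 0.8 0 0 0 0; 0.8 0 0 -0.5 0; 0.8 0 0 -0.9 0; 0.8 0 0 -0.9 0; 0.8 0 0 -0.5 0; 0.8 0 0 0 0"
}}

```text
clock: 9.72
eef_pos: [468.0, 361.2, 250.2]
tcp_rot: [-3.14, -0.002, 0.16]
contact_force: [-0.7, 0.3, 0.3]
opening: 0.804
```

```bash
python3 -c "
from h import *
go(555.5,130.5,170,9.2)
s=r.grab_frame('scene');cv2.imwrite('pics/s5.png',s)"
```

```text
at [468.027 361.15  250.209] rpy deg [-179.93    -0.129    9.165] open 0.804 F [-0.671  0.342  0.305] t 9.725 q [0.655 0.303 1.713 0.    1.124 2.066]
turn units -0.00; shift units in cur axes [1.648 8.058 2.668] | after turn [1.649 8.056 2.674]
```

View pics/s5.png

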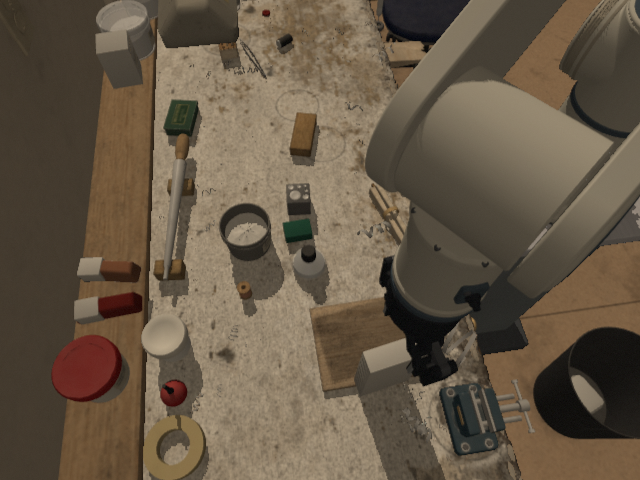

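```bash
python3 -c "
from h import *
im=cv2.imread('pics/s5.png');crop(im,300,280,460,400,5,'pics/s5c.png')
print(proj('scene',[[539,389,12],[394,389,12],[467.7+42*.987+15*-.16, 361+42*.16+15*.987,12],[467.7-42*.987-15*.16,361-42*.16+15*.987,12]]))
"
```

```text
[[341.784 401.672]
 [429.037 388.295]
 [360.649 394.57 ]
 [408.39  378.723]]
```

View pics/s5c.png

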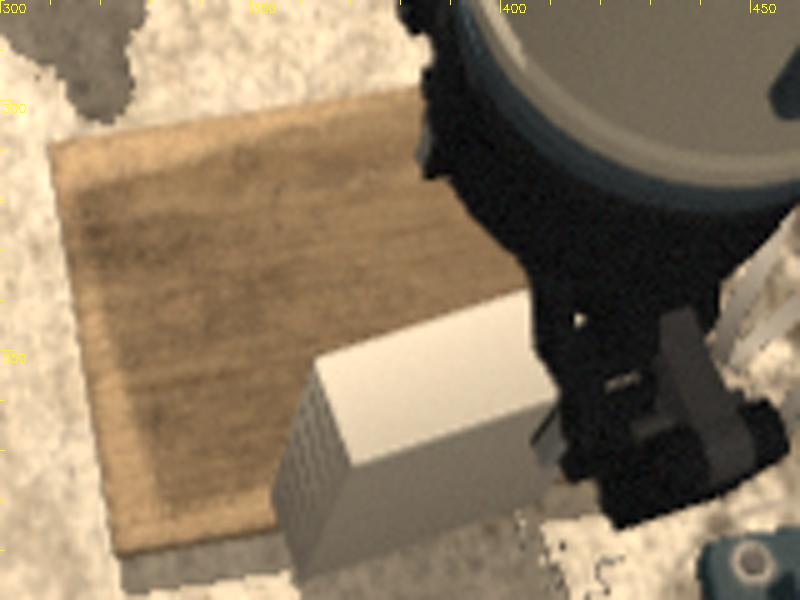

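I mixed up the board's axes. Its 200 mm side lies along world x, so it covers x 367–567 and y 217–361. The carton now stands half over the edge at y = 361, so I'm gripping it again straight away to move it inward.

Request:
{"name": "carry_out", "arguments": {
  "rows": "0.8 0 0 0.6 0; 0.8 0 0 0.9 0; 0.8 0 0 0.8 0; 0.8 0 0 0.4 0; 0.8 0 0 0.1 0; 0.6 0 0 0 0; 0.45 0 0 0 0; 0.3 0 0 0 0; 0.2 0 0 0 0; 0.2 0 0 0 0"
}}

```text
clock: 11.02
eef_pos: [468.0, 361.1, 165.7]
tcp_rot: [-3.141, -0.001, 0.16]
contact_force: [0.3, 0.2, 6.4]
opening: 0.347
```

```bash
python3 -c "
from h import *
go(467,337,190,0.5)"
```

```text
at [468.034 361.137 165.667] rpy deg [-179.954   -0.083    9.163] open 0.347 F [0.26  0.165 6.385] t 11.025 q [0.655 0.397 1.786 0.    0.958 2.065]
turn units 1.08; shift units in cur axes [-0.161  0.788 -0.812] | after turn [-0.041  0.804 -0.811]
```

Request:
{"name": "carry_out", "arguments": {
  "rows": "0.2 0 0 -0.4 0; 0.2 0 0 -0.4 0; 0.2 0 0.4 0 0; 0.2 0 0.4 0 0; 0.2 0 0 0 0.54; 0.2 0 0 0 0.54; 0.2 0 0 0 0"
}}

```text
clock: 11.9
eef_pos: [471.2, 336.1, 188.4]
tcp_rot: [3.141, 0.001, 0.009]
contact_force: [0.2, 0.0, -0.9]
opening: 0.348
```

```bash
python3 -c "
from h import *
go(467,337,166,0.5)"
```

```text
at [471.217 336.07  188.358] rpy deg [179.964   0.043   0.518] open 0.348 F [ 0.204  0.041 -0.859] t 11.9 q [ 0.617  0.353  1.794 -0.     0.996  2.179]
turn units 0.00; shift units in cur axes [-0.14  -0.033  0.745] | after turn [-0.14  -0.032  0.745]
```

Request:
{"name": "carry_out", "arguments": {
  "rows": "0.2 -0.1 0 0.3 0; 0.2 0 0 0.2 0; 0.2 0 0 0.12 0; 0.2 0 0 0.08 0; 0.2 0 0 0.05 0; 0.2 0 0 0.03 0; 0.2 0 0 0 0"
}}

```text
clock: 12.78
eef_pos: [468.4, 337.1, 165.7]
tcp_rot: [-3.141, -0.0, 0.009]
contact_force: [-0.6, -0.8, 3.1]
opening: 0.347
```

```bash
python3 -c "
from h import *
go(467,337,165,0.5)"
```

```text
at [468.437 337.135 165.693] rpy deg [-179.987   -0.017    0.527] open 0.347 F [-0.613 -0.769  3.073] t 12.775 q [0.621 0.378 1.815 0.    0.948 2.183]
turn units 0.00; shift units in cur axes [-0.048  0.004  0.023] | after turn [-0.048  0.004  0.023]
```

Request:
{"name": "carry_out", "arguments": {
  "rows": "0.4 0 0 0 0; 0.5 0 0 0 0; 0.7 0 0 0 0; 0.8 0 0 0 0; 0.8 0 0 -0.5 0; 0.8 0 0 -0.9 0; 0.8 0 0 -0.9 0; 0.8 0 0 -0.5 0; 0.8 0 0 0 0"
}}

```text
clock: 13.9
eef_pos: [468.9, 337.4, 250.8]
tcp_rot: [-3.14, -0.002, 0.009]
contact_force: [0.5, 0.4, -0.9]
opening: 0.798
```

```bash
python3 -c "
from h import *
s=r.grab_frame('scene');crop(s,300,260,460,400,5,'pics/s6.png')
go(555.5,130.5,170,0.5)"
```

```text
at [468.331 337.043 249.571] rpy deg [-179.981   -0.028    0.528] open 0.799 F [ 0.247  0.562 -0.513] t 13.95 q [ 0.621  0.282  1.743 -0.     1.116  2.183]
turn units 0.00; shift units in cur axes [2.841 6.912 2.651] | after turn [2.845 6.91  2.652]
```

View pics/s6.png

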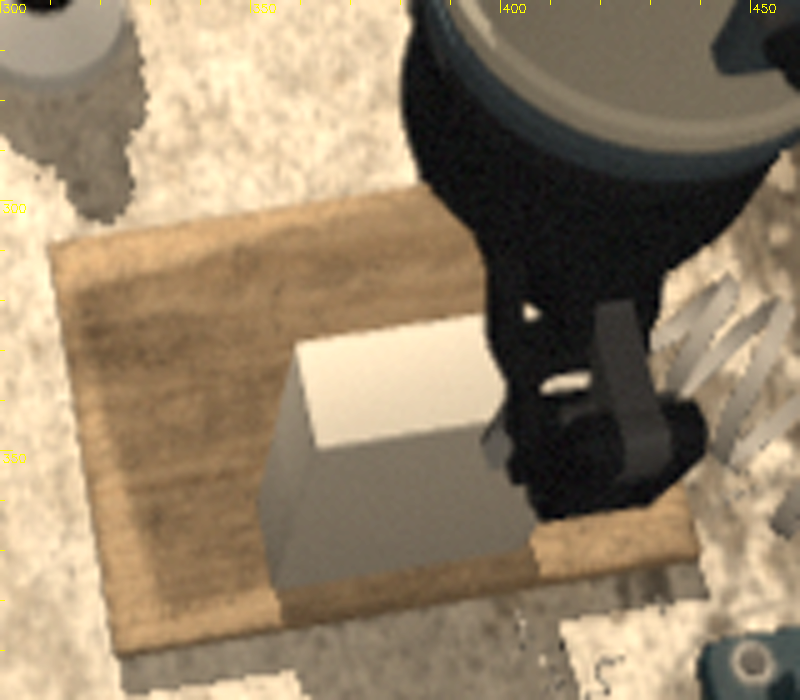

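The carton now stands fully on the board, with a bare strip of plywood visible beyond it. Next is the lamp.

Request:
{"name": "carry_out", "arguments": {
  "rows": "0.8 0.3 0.6 0 0; 0.8 0.35 0.9 0 0; 0.8 0.35 0.9 0 0; 0.8 0.35 0.9 0 0; 0.8 0.35 0.9 0 0; 0.8 0.35 0.9 0.6 0; 0.8 0.4 0.9 0.9 0; 0.8 0.4 0.9 0.8 0; 0.8 0 0 0.4 0; 0.8 0 0 0 0"
}}

```text
clock: 15.2
eef_pos: [554.7, 130.3, 167.0]
tcp_rot: [3.141, 0.003, 0.008]
contact_force: [-0.4, 1.1, 0.6]
opening: 0.799
```

```bash
python3 -c "
from h import *
go(555.5,130.5,66,0.5)
t=r.grab_frame('top');cv2.imwrite('pics/t7.png',t)
s=r.grab_frame('scene');crop(s,230,120,390,270,4,'pics/s7.png')"
```

```text
at [554.741 130.293 166.994] rpy deg [179.972   0.17    0.476] open 0.799 F [-0.378  1.145  0.568] t 15.2 q [0.228 0.367 1.828 0.    0.949 1.79 ]
turn units -0.00; shift units in cur axes [ 0.035 -0.008  3.366] | after turn [ 0.025 -0.007  3.366]
```

View pics/s7.png

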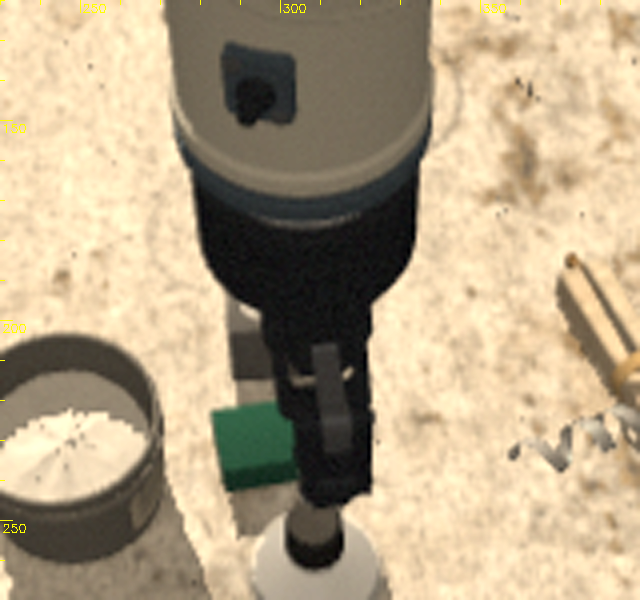

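View pics/t7.png

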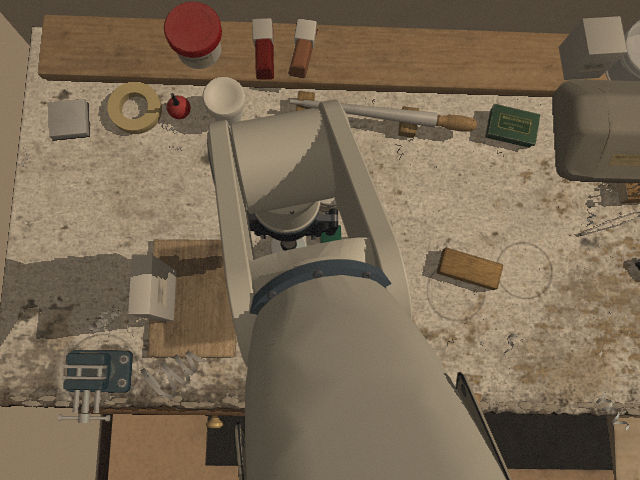

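The fingers are on line above the lamp cap at scene pixel (308,250). Descending to cap height.

Request:
{"name": "carry_out", "arguments": {
  "rows": "0.8 0 0 0.7 0; 0.8 0 0 0.9 0; 0.8 0 0 0.8 0; 0.8 0 0 0.5 0; 0.8 0 0 0.25 0; 0.8 0 0 0.12 0; 0.8 0 0 0 0"
}}

```text
clock: 16.18
eef_pos: [556.0, 131.0, 70.7]
tcp_rot: [-3.141, -0.001, 0.009]
contact_force: [0.5, -0.5, 0.0]
opening: 0.796
```

```bash
python3 -c "
from h import *
go(555.5,130.5,66,0.5)
s=r.grab_frame('scene');crop(s,230,160,390,300,5,'pics/s8.png')"
```

```text
at [556.028 130.961  70.693] rpy deg [-179.99    -0.035    0.528] open 0.796 F [ 0.5   -0.481  0.03 ] t 16.175 q [0.229 0.505 1.881 0.    0.755 1.79 ]
turn units 0.00; shift units in cur axes [-0.018  0.015  0.156] | after turn [-0.018  0.015  0.156]
```

View pics/s8.png

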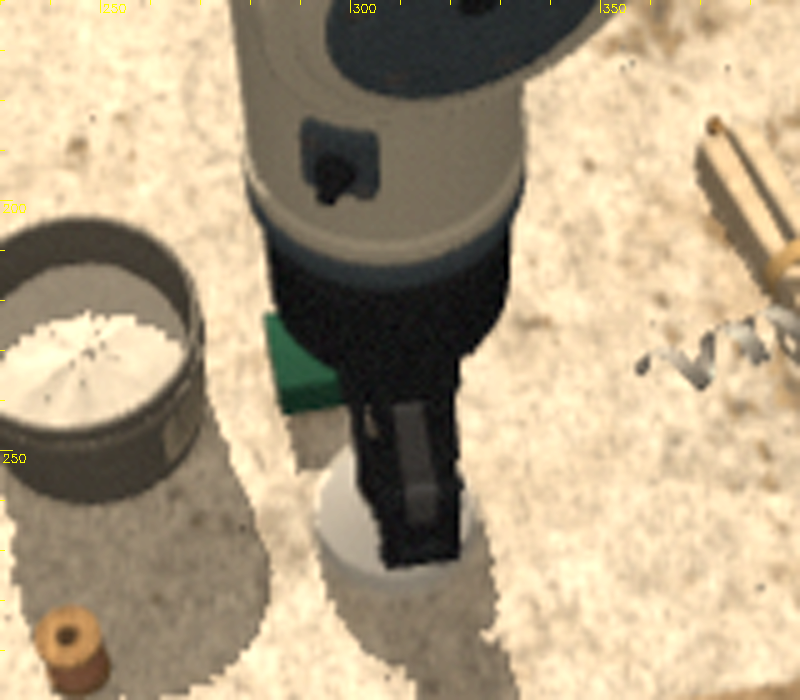

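Request:
{"name": "carry_out", "arguments": {
  "rows": "0.8 0 0 0.1 0; 0.6 0 0 0 0; 0.5 0 0 0 0; 0.4 0 0 0 0; 0.3 0 0 0 0; 0.2 0 0 0 0; 0.2 0 0 0 0",
  "newtons": 45
}}

```text
clock: 17.1
eef_pos: [555.9, 130.9, 67.5]
tcp_rot: [-3.141, -0.0, 0.009]
contact_force: [-0.8, 1.1, 3.6]
opening: 0.301
```

```bash
python3 -c "
from h import *
go(525,262,150,0.5)
s=r.grab_frame('scene');crop(s,230,160,390,300,5,'pics/s9.png')"
```

```text
at [555.874 130.9    67.49 ] rpy deg [-179.994   -0.02     0.525] open 0.301 F [-0.793  1.068  3.627] t 17.1 q [0.229 0.51  1.883 0.    0.749 1.79 ]
turn units 0.00; shift units in cur axes [-0.988 -4.38  -2.75 ] | after turn [-0.991 -4.379 -2.75 ]
```

View pics/s9.png

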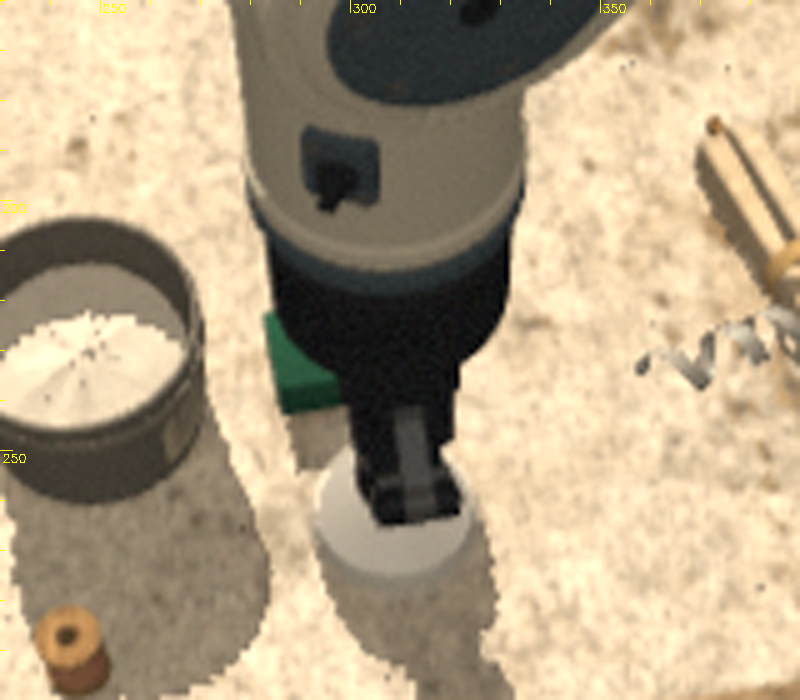

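The cap is gripped at opening 0.30 and the lamp outline is practically unmoved. Lifting gently.

Request:
{"name": "carry_out", "arguments": {
  "rows": "0.2 0 0 -0.2 0; 0.2 0 0 -0.4 0; 0.2 0 0 -0.6 0; 0.2 0 0 -0.6 0; 0.2 0 0 -0.4 0; 0.2 0 0 -0.2 0; 0.2 0 0 0 0"
}}

```text
clock: 18.02
eef_pos: [555.8, 130.9, 139.7]
tcp_rot: [-3.141, -0.001, 0.009]
contact_force: [-0.5, -0.9, -1.7]
opening: 0.304
```

```bash
python3 -c "
from h import *
go(525,262,120,0.5)
s=r.grab_frame('scene');crop(s,230,160,390,300,5,'pics/s10.png')"
```

```text
at [555.846 130.879 139.698] rpy deg [-179.991   -0.037    0.526] open 0.304 F [-0.521 -0.915 -1.741] t 18.025 q [0.229 0.403 1.847 0.    0.891 1.79 ]
turn units 0.00; shift units in cur axes [-0.988 -4.38   0.657] | after turn [-0.99  -4.38   0.657]
```

View pics/s10.png

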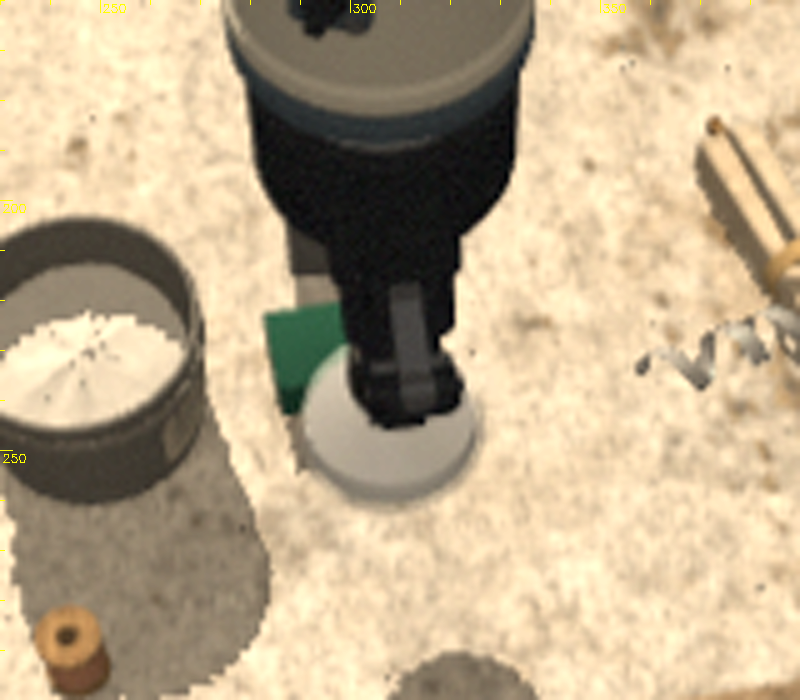

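The lamp hangs upright in the jaws. Moving it to (525,262).

Request:
{"name": "carry_out", "arguments": {
  "rows": "0.2 -0.1 -0.3 0 0; 0.2 -0.15 -0.6 0 0; 0.2 -0.15 -0.7 0 0; 0.2 -0.15 -0.8 0 0; 0.2 -0.15 -0.8 0 0; 0.2 -0.15 -0.6 0 0; 0.2 -0.1 -0.4 0 0; 0.2 0 -0.18 0 0; 0.2 0 0 0 0"
}}

```text
clock: 19.2
eef_pos: [526.1, 262.0, 139.3]
tcp_rot: [3.142, -0.0, 0.009]
contact_force: [-0.4, -0.0, -1.3]
opening: 0.304
```

```bash
python3 -c "
from h import *
go(525,262,80,0.5)"
```

```text
at [526.137 262.03  139.273] rpy deg [179.995  -0.007   0.538] open 0.304 F [-0.362 -0.038 -1.33 ] t 19.2 q [ 0.46   0.427  1.81  -0.     0.905  2.021]
turn units 0.00; shift units in cur axes [-0.038  0.     1.976] | after turn [-0.038  0.001  1.976]
```

Request:
{"name": "carry_out", "arguments": {
  "rows": "0.2 0 0 0.4 0; 0.2 0 0 0.5 0; 0.2 0 0 0.4 0; 0.2 0 0 0.3 0; 0.2 0 0 0.2 0; 0.2 0 0 0.1 0; 0.2 0 0 0.04 0; 0.2 0 0 0.03 0; 0.2 0 0 0 0"
}}

```text
clock: 20.32
eef_pos: [526.1, 262.1, 80.4]
tcp_rot: [-3.141, -0.0, 0.009]
contact_force: [0.5, 0.8, -1.5]
opening: 0.303
```

Request:
{"name": "carry_out", "arguments": {
  "rows": "0.2 0 0 0.04 0; 0.2 0 0 0.02 0; 0.2 0 0 0 0"
}}

```text
clock: 20.7
eef_pos: [526.4, 262.2, 79.4]
tcp_rot: [-3.141, -0.001, 0.009]
contact_force: [-2.2, -0.3, 8.0]
opening: 0.304
```

Request:
{"name": "carry_out", "arguments": {
  "rows": "0.35 0 0 0 0; 0.45 0 0 0 0; 0.6 0 0 0 0; 0.75 0 0 0 0; 0.75 0 0 0 0; 0.75 0 0 -0.3 0; 0.75 0 0 -0.6 0; 0.75 0 0 -0.9 0; 0.75 0 0 -0.9 0; 0.75 0 0 -0.4 0; 0.75 0 0 0 0"
}}

```text
clock: 22.08
eef_pos: [526.5, 262.2, 172.6]
tcp_rot: [-3.141, -0.002, 0.009]
contact_force: [-0.3, -1.2, -0.2]
opening: 0.748
```

```bash
python3 -c "
from h import *
go(557,-6,150,84.7)
s=r.grab_frame('scene');cv2.imwrite('pics/s11.png',s)"
```

```text
at [526.527 262.249 172.626] rpy deg [-179.943   -0.115    0.526] open 0.748 F [-0.31  -1.237 -0.196] t 22.075 q [0.46  0.384 1.787 0.    0.968 2.021]
turn units -10.52; shift units in cur axes [0.932 8.951 0.747] | after turn [-8.81   1.837  0.754]
```

View pics/s11.png

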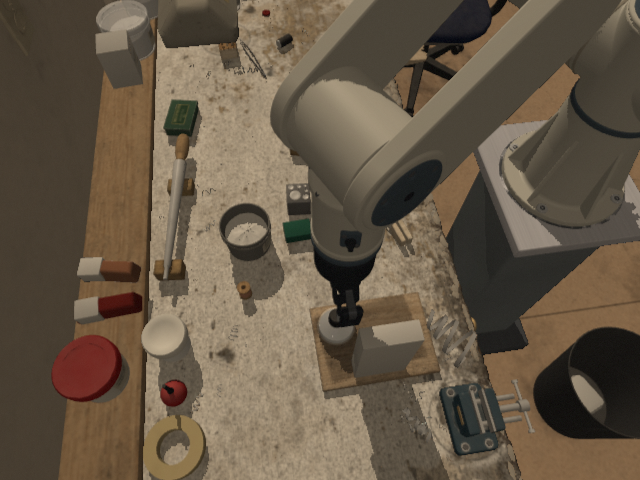

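The lamp stands upright on the board beside the carton. Next is the steel block.

Request:
{"name": "carry_out", "arguments": {
  "rows": "0.75 0 0.5 0 0; 0.75 0.1 0.9 0 0; 0.75 0.1 0.9 0 0; 0.75 0.1 0.9 0 0; 0.75 0.1 0.9 0 0; 0.75 0.1 0.9 0 0; 0.75 0.1 0.9 0 0; 0.75 0.1 0.9 0 0; 0.75 0.1 0.9 0 0; 0.75 0.1 0.9 0 0; 0.75 0.1 0.4 0 0; 0.75 0 0 0 -0.5"
}}

```text
clock: 23.62
eef_pos: [558.2, -8.9, 170.7]
tcp_rot: [-3.141, 0.001, 0.079]
contact_force: [-0.0, 0.7, -0.6]
opening: 0.748
```

Request:
{"name": "carry_out", "arguments": {
  "rows": "0.85 0 0 0 -1; 0.85 0 0 0 -1; 0.85 0 0 0 -1; 0.85 0 0 0 -1; 0.85 0 0 0 -1; 0.85 0 0 0 -1; 0.85 0 0 0 -1; 0.85 0 0 0 -1; 0.85 0 0 0 -1; 0.85 0 0 0 -1; 0.85 0 0 0 0"
}}

```text
clock: 25.0
eef_pos: [558.1, -7.6, 170.9]
tcp_rot: [-3.141, -0.0, 1.474]
contact_force: [0.1, -0.6, -0.6]
opening: 0.853
```

```bash
python3 -c "
from h import *
go(557.5,-6,28,84.7)
s=r.grab_frame('top');cv2.imwrite('pics/t12.png',s)
s=r.grab_frame('scene');crop(s,230,120,390,260,5,'pics/s12.png')"
```

```text
at [558.133  -7.65  170.885] rpy deg [-179.948   -0.002   84.478] open 0.853 F [ 0.116 -0.646 -0.615] t 25.0 q [-0.016  0.345  1.852  0.     0.946  0.08 ]
turn units -0.03; shift units in cur axes [ 0.053 -0.022  4.763] | after turn [ 0.053 -0.026  4.763]
```

View pics/s12.png

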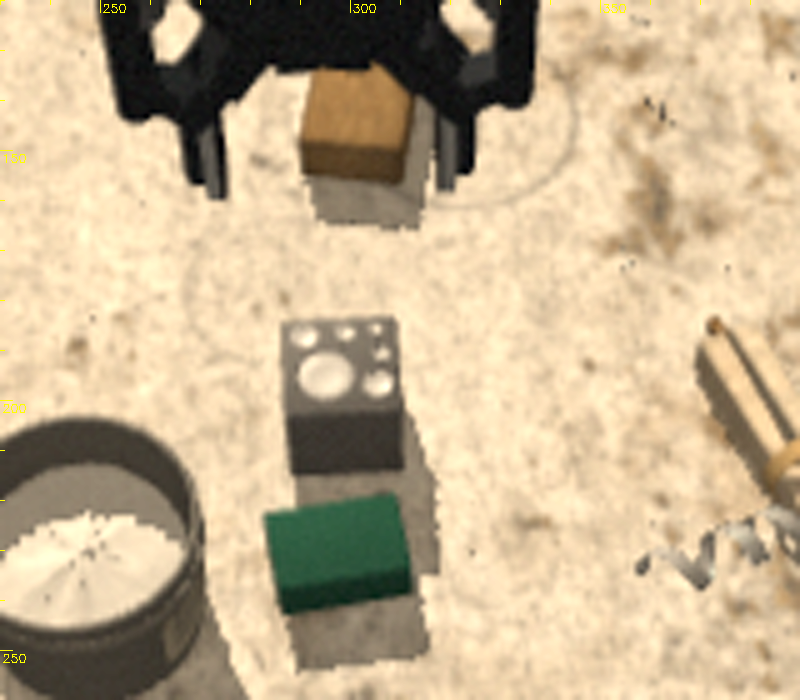

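View pics/t12.png

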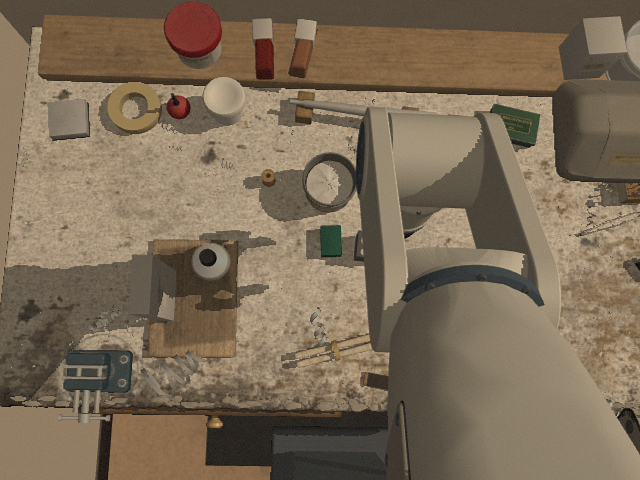

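The fingers line up either side of the steel block in x, at scene pixels (272,150) and (318,148). The wax lies free at top pixel (331,241). Descending.

Request:
{"name": "carry_out", "arguments": {
  "rows": "0.85 0.05 0 0.7 0; 0.85 0 0 0.9 0; 0.85 0 0 0.9 0; 0.85 0 0 0.9 0; 0.85 0 0 0.6 0; 0.85 0 0 0.35 0; 0.85 0 0 0.2 0; 0.85 0 0 0.1 0; 0.85 0 0 0 0",
  "newtons": 100
}}

```text
clock: 26.22
eef_pos: [558.9, -6.3, 32.2]
tcp_rot: [3.141, -0.0, 1.475]
contact_force: [-0.4, 0.3, 1.1]
opening: 0.847
```

```bash
python3 -c "
from h import *
go(557.5,-6,30,84.7)
s=r.grab_frame('scene');crop(s,230,120,390,260,5,'pics/s13.png')
t=cv2.imread('pics/t12.png');h=cv2.cvtColor(t,cv2.COLOR_BGR2HSV);m=cv2.inRange(h,(60,80,20),(95,255,255));m[:200]=0;m[300:]=0
c=max(cv2.findContours(m,0,1)[0],key=cv2.contourArea);rr=cv2.minAreaRect(c);print(rr,cv2.contourArea(c));crop(t,300,210,360,270,10,'pics/t12w.png')"
```

```text
at [558.91   -6.261  32.219] rpy deg [179.967  -0.003  84.515] open 0.847 F [-0.391  0.342  1.088] t 26.225 q [-0.014  0.553  1.92   0.     0.667  0.082]
turn units -0.02; shift units in cur axes [ 0.004 -0.048  0.074] | after turn [ 0.004 -0.048  0.074]
((331.0, 241.0), (30.0, 20.0), 90.0) 556.5
```

View pics/s13.png

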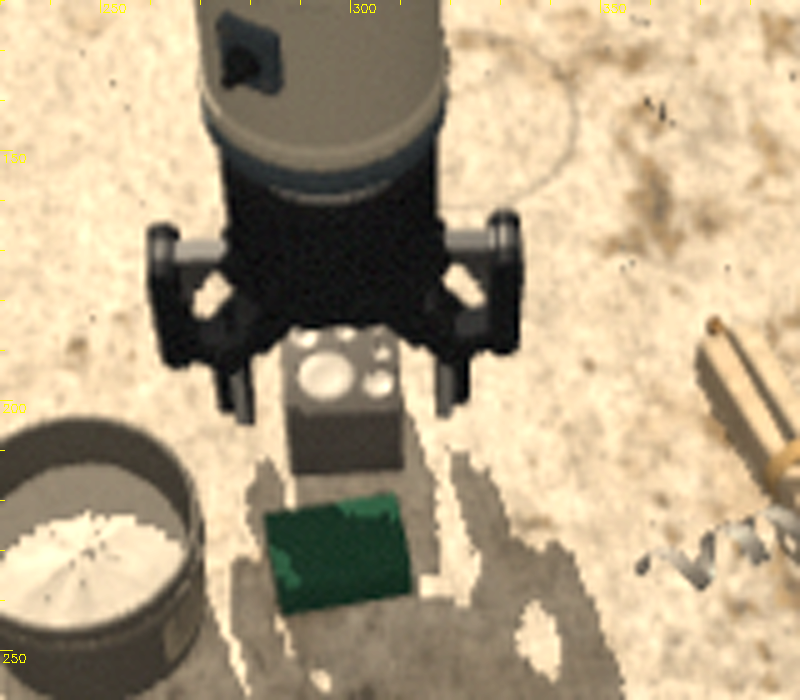

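View pics/t12w.png

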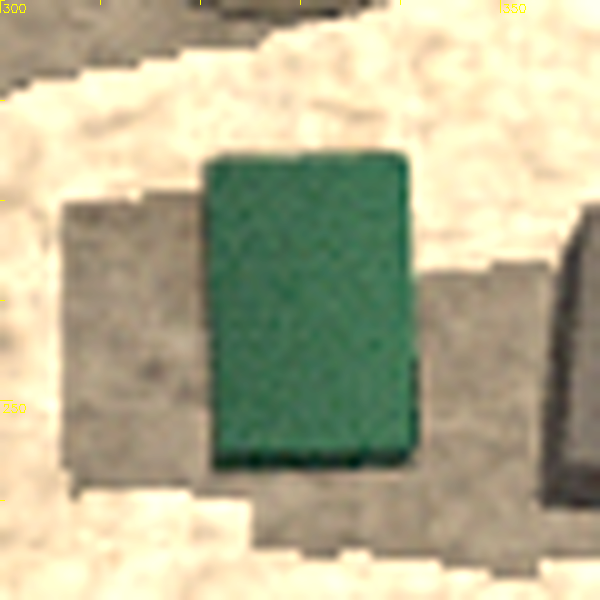

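Request:
{"name": "carry_out", "arguments": {
  "rows": "0.7 0 0 0.06 0; 0.62 0 0 0 0; 0.58 0 0 0 0; 0.54 0 0 0 0; 0.45 0 0 0 0; 0.35 0 0 0 0; 0.35 0 0 0 0",
  "newtons": 100
}}

```text
clock: 27.15
eef_pos: [559.2, -6.3, 30.6]
tcp_rot: [3.141, -0.0, 1.475]
contact_force: [-0.2, -0.2, 4.5]
opening: 0.527
```

```bash
python3 -c "
from m import *
go(557.5,-6,110,84.7)
s=r.grab_frame('scene');crop(s,230,120,390,260,5,'pics/s14.png')
rect('wax',onz('top',cc([(204,158),(405,151),(415,452),(212,458)],300,210,10),24))"
```

```text
at [559.165  -6.265  30.626] rpy deg [179.943  -0.002  84.531] open 0.527 F [-0.248 -0.193  4.5  ] t 27.15 q [-0.014  0.556  1.92  -0.     0.664  0.082]
turn units -0.02; shift units in cur axes [ 0.004 -0.053 -2.646] | after turn [ 0.004 -0.056 -2.646]
wax c [568.605  59.038] sides [34.898 52.887 34.914 52.619]
   ang -86.49996757028599
   ang -177.49570867616848
   ang -86.94050634332912
   ang -177.5171070871364
```

View pics/s14.png

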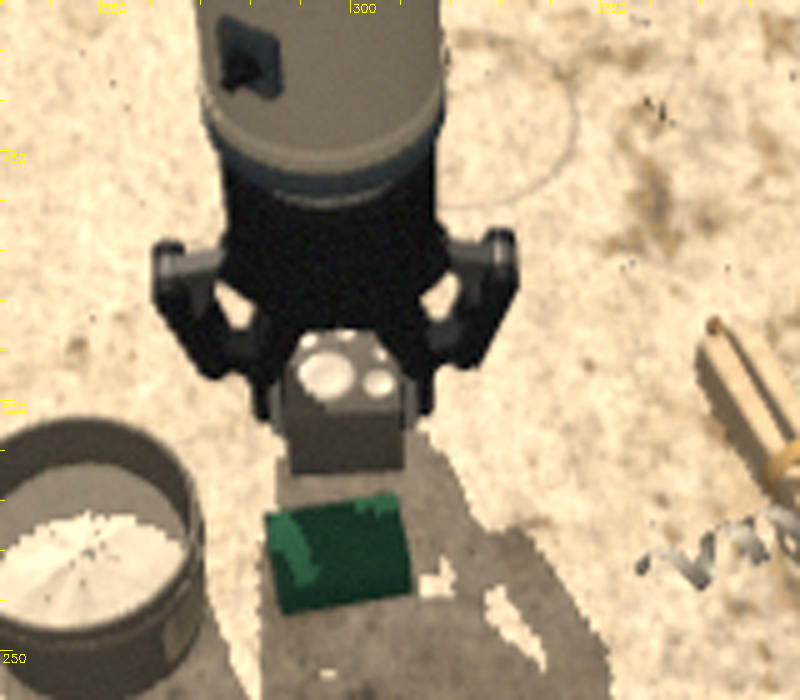

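The block is gripped at opening 0.527 and has not moved. Lifting.

Request:
{"name": "carry_out", "arguments": {
  "rows": "0.35 0 0 -0.2 0; 0.35 0 0 -0.4 0; 0.35 0 0 -0.7 0; 0.35 0 0 -0.8 0; 0.35 0 0 -0.8 0; 0.35 0 0 -0.4 0; 0.35 0 0 -0.1 0; 0.35 0 0 0 0"
}}

```text
clock: 28.2
eef_pos: [558.2, -6.3, 131.6]
tcp_rot: [-3.141, 0.0, 1.475]
contact_force: [1.1, -0.5, -6.5]
opening: 0.524
```

```bash
python3 -c "
from m import *
go(415,247,130,84.5)
s=r.grab_frame('scene');crop(s,230,80,390,240,5,'pics/s15.png')"
```

```text
at [558.205  -6.252 131.573] rpy deg [-179.951    0.003   84.525] open 0.524 F [ 1.058 -0.523 -6.498] t 28.2 q [-0.014  0.398  1.879  0.     0.865  0.082]
turn units 0.00; shift units in cur axes [ 7.948 -5.557  0.057] | after turn [ 7.945 -5.561  0.052]
```

View pics/s15.png

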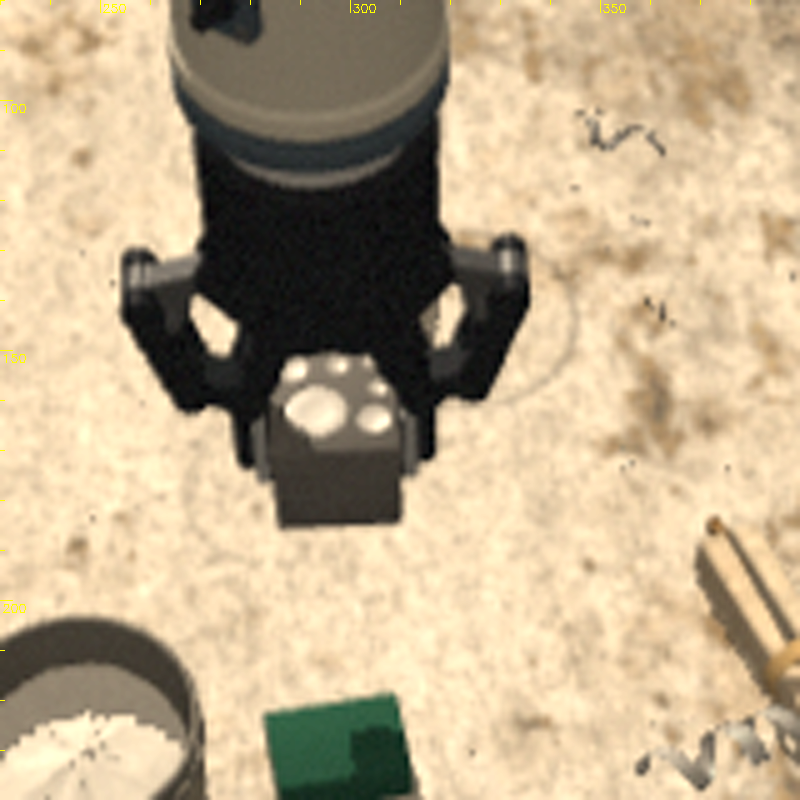

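Request:
{"name": "carry_out", "arguments": {
  "rows": "0.35 0.4 -0.25 0 0; 0.35 0.7 -0.5 0 0; 0.35 0.9 -0.6 0 0; 0.35 0.9 -0.6 0 0; 0.35 0.9 -0.65 0 0; 0.35 0.9 -0.65 0 0; 0.35 0.9 -0.65 0 0; 0.35 0.9 -0.65 0 0; 0.35 0.8 -0.55 0 0; 0.35 0.45 -0.3 0 0; 0.35 0.2 -0.15 0 0; 0.35 0 0 0 0"
}}

```text
clock: 29.75
eef_pos: [415.5, 247.0, 132.0]
tcp_rot: [-3.141, 0.0, 1.476]
contact_force: [0.3, 0.0, -6.4]
opening: 0.527
```

```bash
python3 -c "
from m import *
go(415,247,44,84.5)"
```

```text
at [415.54  247.025 131.954] rpy deg [-179.991    0.017   84.56 ] open 0.527 F [ 0.299  0.039 -6.429] t 29.75 q [ 0.533  0.299  2.036 -0.     0.807  0.628]
turn units 0.01; shift units in cur axes [-0.002 -0.017  2.932] | after turn [-0.003 -0.018  2.932]
```

Request:
{"name": "carry_out", "arguments": {
  "rows": "0.35 0 0 0.4 0; 0.35 0 0 0.6 0; 0.35 0 0 0.6 0; 0.35 0 0 0.5 0; 0.35 0 0 0.35 0; 0.35 0 0 0.25 0; 0.35 0 0 0.12 0; 0.35 0 0 0.06 0; 0.35 0 0 0 0"
}}

```text
clock: 30.88
eef_pos: [415.8, 247.2, 45.9]
tcp_rot: [3.141, -0.0, 1.475]
contact_force: [-0.4, -0.5, -7.4]
opening: 0.525
```

Request:
{"name": "carry_out", "arguments": {
  "rows": "0.35 0 0 0.05 0; 0.35 0 0 0.04 0; 0.35 0 0 0.03 0; 0.35 0 0 0 0"
}}

```text
clock: 31.38
eef_pos: [415.7, 247.1, 42.6]
tcp_rot: [3.141, -0.0, 1.475]
contact_force: [-2.5, -1.9, 4.5]
opening: 0.528
```

Request:
{"name": "carry_out", "arguments": {
  "rows": "0.55 0 0 0 0; 0.65 0 0 0 0; 0.75 0 0 0 0; 0.8 0 0 0 0; 0.8 0 0 -0.5 0; 0.8 0 0 -0.9 0; 0.8 0 0 -0.9 0; 0.8 0 0 -0.9 0; 0.8 0 0 -0.9 0; 0.8 0 0 -0.3 0; 0.8 0 0 0 0"
}}

```text
clock: 32.75
eef_pos: [415.8, 247.2, 174.7]
tcp_rot: [3.14, -0.001, 1.475]
contact_force: [0.9, -0.1, -0.3]
opening: 0.799
```

```bash
python3 -c "
from m import *
go(568.6,59,150,3)
s=r.grab_frame('scene');cv2.imwrite('pics/s16.png',s)"
```

```text
at [415.834 247.166 174.651] rpy deg [179.937  -0.047  84.525] open 0.799 F [ 0.885 -0.059 -0.33 ] t 32.75 q [0.533 0.232 2.005 0.    0.903 0.629]
turn units 10.19; shift units in cur axes [-5.758  5.666  0.823] | after turn [4.757 6.53  0.822]
```

View pics/s16.png

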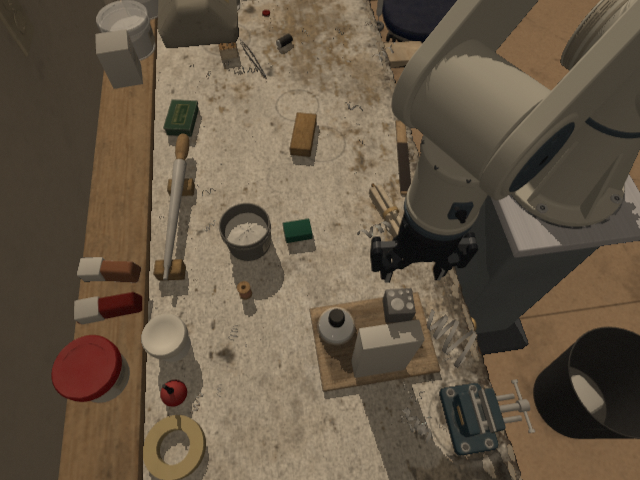

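All three stand on the board: the lamp at (337,325), the carton at (390,345) and the steel block at (400,305) in the scene picture. Fetching the wax.

Request:
{"name": "carry_out", "arguments": {
  "rows": "0.8 -0.4 0.4 0 0; 0.8 -0.8 0.8 0 0; 0.8 -0.8 0.8 0 0; 0.8 -0.8 0.8 0 0; 0.8 -0.8 0.8 0 0; 0.8 -0.8 0.8 0 0; 0.8 -0.8 0.8 0 0; 0.8 -0.55 0.45 0 0; 0.8 0 0 0 1; 0.8 0 0 0 1; 0.8 0 0 0 1; 0.8 0 0 0 1"
}}

```text
clock: 34.3
eef_pos: [567.4, 58.7, 173.4]
tcp_rot: [-3.14, 0.001, 0.912]
contact_force: [0.1, -0.3, -0.6]
opening: 0.797
```

Request:
{"name": "carry_out", "arguments": {
  "rows": "0.8 0 0 0 1; 0.8 0 0 0 1; 0.8 0 0 0 1; 0.8 0 0 0 1; 0.8 0 0 0 1; 0.8 0 0 0 1; 0.8 0 0 0 0.2; 0.8 0 0 0 0"
}}

```text
clock: 35.3
eef_pos: [567.7, 59.0, 173.7]
tcp_rot: [3.142, 0.001, 0.053]
contact_force: [-0.1, 0.1, -0.7]
opening: 0.798
```

```bash
python3 -c "
from m import *
go(568.6,59,27,2.9)
s=r.grab_frame('scene');crop(s,230,120,390,260,5,'pics/s17.png')"
```

```text
at [567.688  58.962 173.729] rpy deg [179.998   0.041   3.054] open 0.798 F [-0.146  0.102 -0.717] t 35.3 q [0.101 0.359 1.823 0.    0.961 1.618]
turn units 0.02; shift units in cur axes [0.034 0.    4.891] | after turn [0.03  0.    4.891]
```

View pics/s17.png

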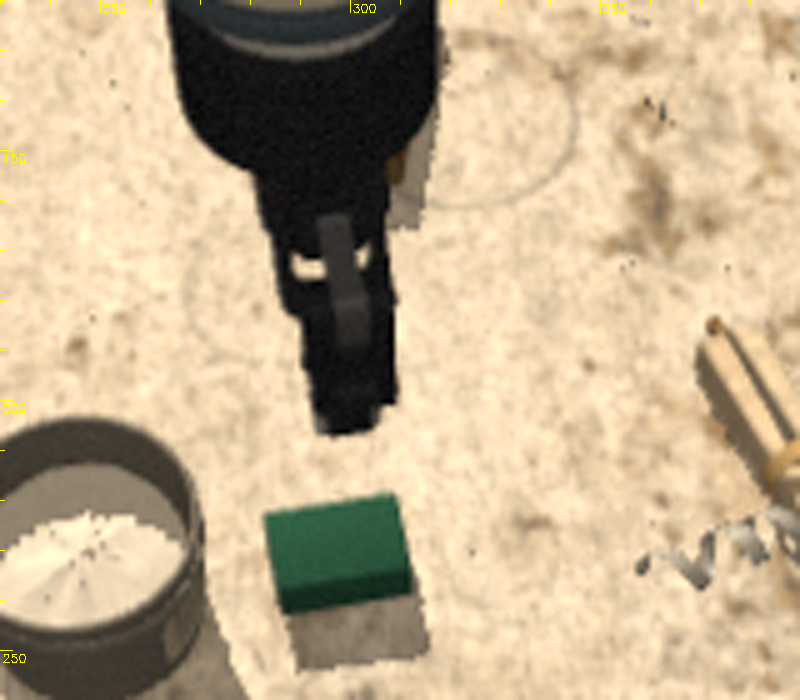

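The jaws are square to the wax, which is at (297,235) in the scene picture. Descending.

Request:
{"name": "carry_out", "arguments": {
  "rows": "0.8 0 0 0.6 0; 0.8 0 0 0.9 0; 0.8 0 0 0.9 0; 0.8 0 0 0.9 0; 0.8 0 0 0.7 0; 0.8 0 0 0.4 0; 0.8 0 0 0.25 0; 0.8 0 0 0.12 0; 0.8 0 0 0 0",
  "newtons": 40
}}

```text
clock: 36.48
eef_pos: [568.1, 59.2, 31.2]
tcp_rot: [-3.142, -0.0, 0.051]
contact_force: [-0.4, -0.4, 0.7]
opening: 0.8
```

```bash
python3 -c "
from m import *
go(568.6,59,27,2.9)
s=r.grab_frame('scene');crop(s,230,150,390,290,5,'pics/s18.png')"
```

```text
at [568.137  59.198  31.213] rpy deg [-179.998   -0.027    2.931] open 0.8 F [-0.431 -0.423  0.726] t 36.475 q [0.101 0.568 1.893 0.    0.68  1.621]
turn units 0.00; shift units in cur axes [0.015 0.007 0.14 ] | after turn [0.015 0.007 0.14 ]
```

View pics/s18.png

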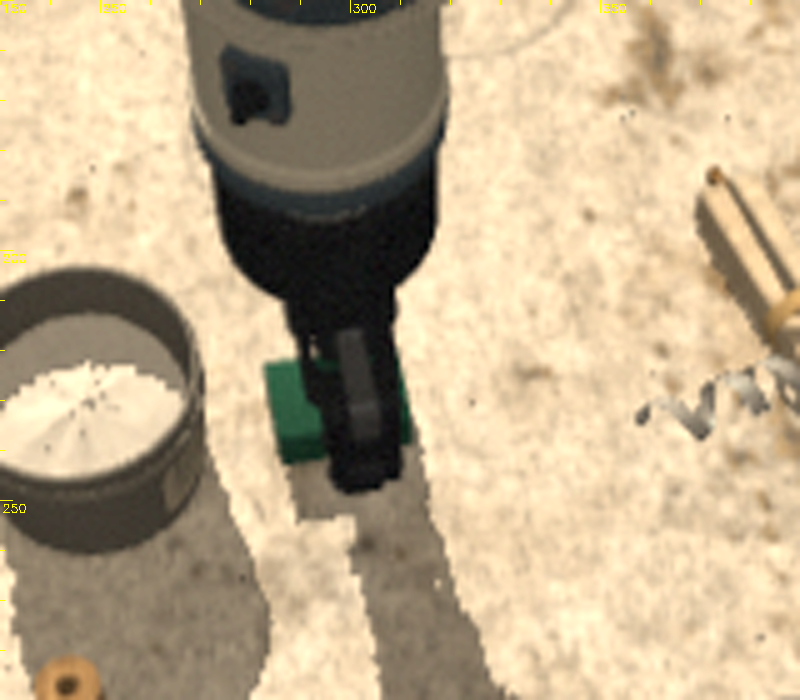

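```bash
python3 -c "
from m import *
print(proj('scene',[[568.1,59.2+34,10],[568.1,107,10],[568.6,59,24],[568.6,77,24]]), np.array([[365,490],[340,365+40]])/5+[230,150])"
```

```text
[[300.905 245.08 ]
 [301.817 251.388]
 [298.17  226.217]
 [299.33  234.245]] [[303. 248.]
 [298. 231.]]
```

Request:
{"name": "carry_out", "arguments": {
  "rows": "0.7 0.05 0 0.1 0; 0.6 0 0 0 0; 0.52 0 0 0 0; 0.46 0 0 0 0; 0.4 0 0 0 0; 0.3 0 0 0 0; 0.3 0 0 0 0",
  "newtons": 40
}}

```text
clock: 37.4
eef_pos: [569.6, 59.3, 28.2]
tcp_rot: [-3.142, -0.0, 0.051]
contact_force: [-0.3, -0.1, 4.9]
opening: 0.42
```

Request:
{"name": "carry_out", "arguments": {
  "rows": "0.3 0 0 -0.3 0; 0.3 0 0 -0.7 0; 0.3 0 0 -0.9 0; 0.3 0 0 -0.9 0; 0.3 0 0 -0.9 0; 0.3 0 0 -0.3 0; 0.3 0 0 0 0"
}}

```text
clock: 38.28
eef_pos: [569.5, 59.2, 148.2]
tcp_rot: [-3.142, -0.001, 0.051]
contact_force: [-1.0, 0.7, -0.6]
opening: 0.42
```

```bash
python3 -c "
from m import *
go(525.8,-184.8,120,2.9)
s=r.grab_frame('scene');crop(s,230,80,390,240,5,'pics/s19.png')"
```

```text
at [569.5    59.244 148.216] rpy deg [-179.997   -0.042    2.924] open 0.42 F [-0.966  0.741 -0.612] t 38.275 q [0.101 0.394 1.838 0.    0.909 1.621]
turn units 0.00; shift units in cur axes [-1.87   8.05   0.939] | after turn [-1.866  8.051  0.941]
```

View pics/s19.png

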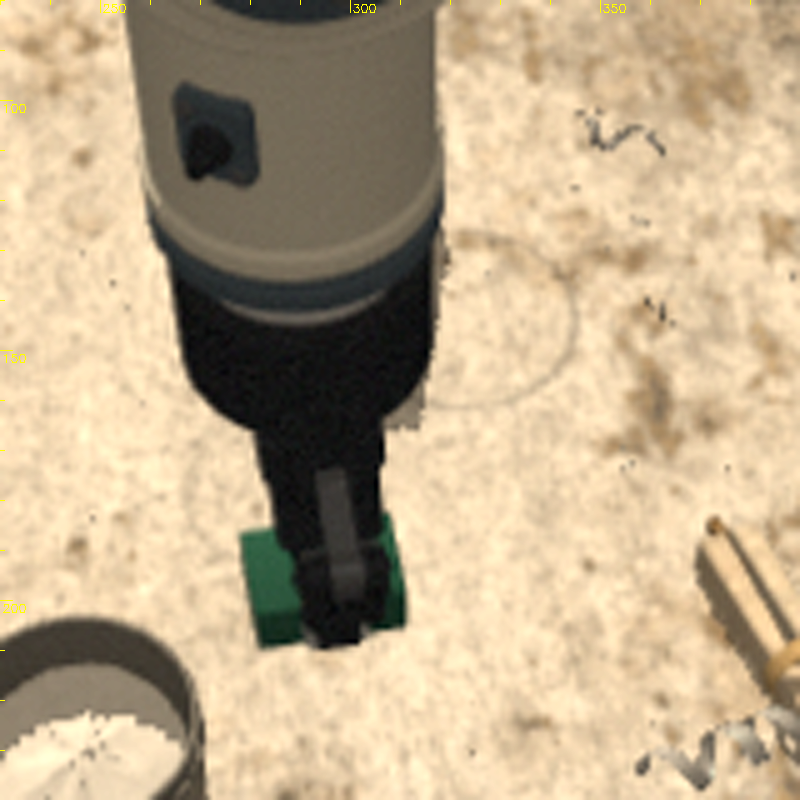

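```bash
python3 -c "
from m import *
P=onz('scene',cc([(258,648),(404,628)],230,80,5),120);print(P,P.mean(0),np.linalg.norm(P[0]-P[1]))"
```

```text
[[596.624  78.068 120.   ]
 [545.785  77.164 120.   ]] [571.205  77.616 120.   ] 50.84648981520207
```

The wax is held level and centred within about 1 mm once I allow for the scene camera's known bias. I'm taking it to the hardwood block at (525.8,-184.8), with its long side along the block at 74°.

Request:
{"name": "carry_out", "arguments": {
  "rows": "0.3 -0.1 0.4 0 0; 0.3 -0.2 0.8 0 0; 0.3 -0.2 0.9 0 0; 0.3 -0.2 0.9 0 0; 0.3 -0.2 0.9 0 0; 0.3 -0.2 0.9 0 0; 0.3 -0.2 0.9 0 0; 0.3 -0.2 0.9 0 0; 0.3 -0.2 0.8 0 0; 0.3 -0.1 0.5 0 0; 0.3 -0.07 0.15 0 0; 0.3 0 0 0 -0.5"
}}

```text
clock: 39.83
eef_pos: [525.3, -184.8, 147.6]
tcp_rot: [-3.141, 0.001, 0.122]
contact_force: [-0.5, -0.5, -1.1]
opening: 0.421
```

Request:
{"name": "carry_out", "arguments": {
  "rows": "0.3 0 0 0 -0.9; 0.3 0 0 0 -0.9; 0.3 0 0 0 -0.9; 0.3 0 0 0 -0.9; 0.3 0 0 0 -0.9; 0.3 0 0 0 -0.9; 0.3 0 0 0 -0.9; 0.3 0 0 0 -0.9; 0.3 0 0 0 -0.9; 0.3 0 0 0 -0.3; 0.3 0 0 0 0"
}}

```text
clock: 41.2
eef_pos: [525.7, -184.2, 147.8]
tcp_rot: [-3.141, -0.0, 1.294]
contact_force: [0.1, -0.2, -1.2]
opening: 0.422
```

```bash
python3 -c "
from m import *
go(525.8,-184.8,54,74.2)
s=r.grab_frame('scene');crop(s,230,20,390,170,5,'pics/s20.png')"
```

```text
at [ 525.683 -184.231  147.813] rpy deg [-179.979   -0.01    74.139] open 0.422 F [ 0.138 -0.22  -1.189] t 41.2 q [-0.34   0.374  1.871  0.     0.897 -0.063]
turn units -0.01; shift units in cur axes [-0.018  0.01   3.127] | after turn [-0.017  0.009  3.127]
```

View pics/s20.png

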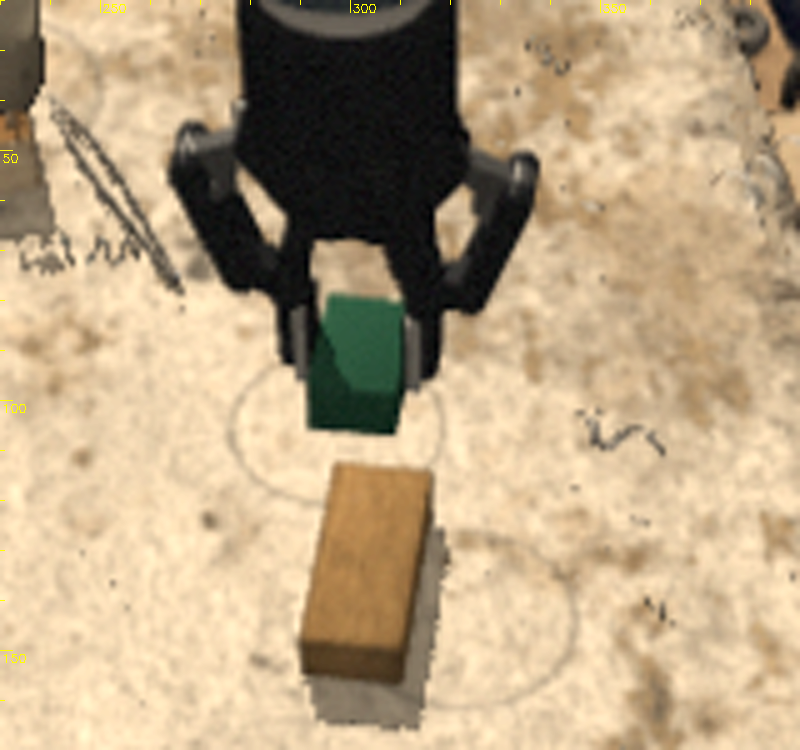

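The wax and the hardwood block are parallel. Lowering.

Request:
{"name": "carry_out", "arguments": {
  "rows": "0.3 0 0 0.5 0; 0.3 0 0 0.7 0; 0.3 0 0 0.7 0; 0.3 0 0 0.5 0; 0.3 0 0 0.3 0; 0.3 0 0 0.2 0; 0.3 0 0 0.12 0; 0.3 0 0 0.05 0; 0.3 0 0 0 0"
}}

```text
clock: 42.38
eef_pos: [525.9, -184.9, 56.1]
tcp_rot: [3.141, 0.0, 1.294]
contact_force: [-0.5, 0.4, 0.4]
opening: 0.423
```

```bash
python3 -c "
from m import *
go(525.8,-184.8,52,74.2)
s=r.grab_frame('scene');crop(s,260,60,360,170,6,'pics/s21.png')"
```

```text
at [ 525.887 -184.866   56.144] rpy deg [179.974   0.001  74.126] open 0.423 F [-0.475  0.429  0.398] t 42.375 q [-0.341  0.512  1.917  0.     0.712 -0.064]
turn units -0.01; shift units in cur axes [ 0.001 -0.003  0.138] | after turn [ 0.001 -0.003  0.138]
```

View pics/s21.png

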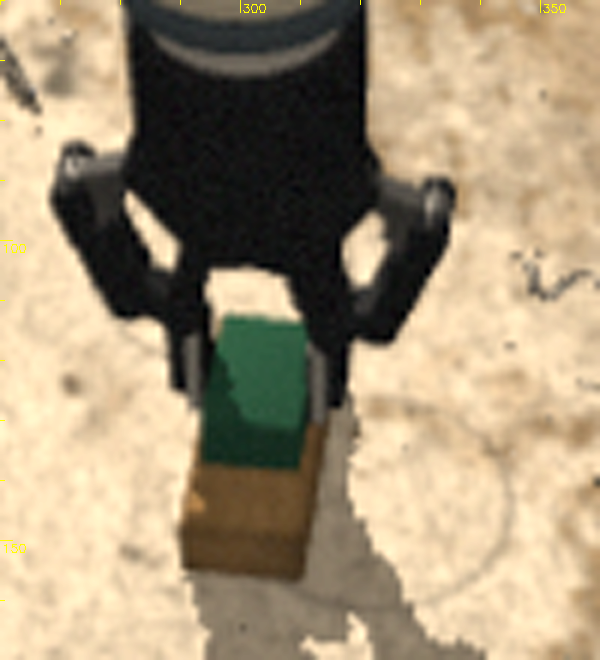

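```bash
python3 -c "
from m import *
u=np.array([.272,.962,0]);c=np.array([525.8,-184.8,0]);z=np.array([0,0,1])
print(proj('scene',[c+52.5*u+24*z,c+26.5*u+28*z,c-52.5*u+24*z]))
print(cc([(250,467),(246,535)],260,60,6), cc([(383,465),(353,648),(431,470),(333,463),(302,642),(406,655)],230,20,5))
print(onz('scene',cc([(333,463),(431,470),(406,655),(302,642)],230,20,5),24).mean(0))
print(onz('scene',cc([(202,462),(300,469)],260,60,6),28).mean(0)-26.5*u)
"
```

```text
[[300.288 147.324]
 [302.029 136.767]
 [307.29  111.155]]
[[301.25  137.417]
 [300.583 148.75 ]] [[306.2 112.6]
 [300.2 149.2]
 [315.8 113.6]
 [296.2 112.2]
 [290.  148. ]
 [310.8 150.6]]
[ 527.823 -179.711   24.   ]
[ 527.257 -183.88    28.   ]
```

Request:
{"name": "carry_out", "arguments": {
  "rows": "0.3 0.06 0 0.05 0; 0.3 0 0 0.04 0; 0.3 0 0 0.03 0; 0.3 0 0 0.02 0; 0.3 0 0 0 0"
}}

```text
clock: 43.05
eef_pos: [526.2, -183.0, 52.2]
tcp_rot: [-3.142, -0.0, 1.294]
contact_force: [-1.5, 1.8, 7.9]
opening: 0.423
```

Touchdown at z = 52.2, as expected. Releasing, then moving the arm aside for a top view.

Request:
{"name": "carry_out", "arguments": {
  "rows": "0.5 0 0 0 0; 0.6 0 0 0 0; 0.75 0 0 0 0; 0.75 0 0 -0.4 0; 0.75 0 0 -0.9 0; 0.75 0 0 -0.9 0; 0.75 0 0 -0.9 0; 0.75 0 0 -0.9 0; 0.75 0.9 0 0 0; 0.75 0.9 0 0 0; 0.75 0.9 0 0 0; 0.75 0.9 0 0 0"
}}

```text
clock: 44.55
eef_pos: [556.0, -78.4, 172.6]
tcp_rot: [3.141, -0.0, 1.294]
contact_force: [0.5, -1.0, -0.2]
opening: 0.754
```

Request:
{"name": "carry_out", "arguments": {
  "rows": "0.75 0.9 0 0 0; 0.75 0.9 0 0 0; 0.75 0.9 0 0 0; 0.75 0.9 0.3 0 0; 0.75 0.9 0.3 0 0; 0.75 0.9 0.3 0 0; 0.75 0.7 0.3 0 0; 0.75 0 0 0 0"
}}

```text
clock: 45.55
eef_pos: [641.2, 88.1, 172.3]
tcp_rot: [3.141, -0.001, 1.295]
contact_force: [0.7, 0.2, -0.3]
opening: 0.748
```

```bash
python3 -c "
from m import *
go(415.7,247.1,170,84.5)
t=r.grab_frame('top');cv2.imwrite('pics/t22.png',t);crop(t,420,230,520,300,6,'pics/t22c.png');crop(t,130,220,260,370,4,'pics/t22d.png')"
```

```text
at [641.163  88.065 172.346] rpy deg [179.945  -0.03   74.207] open 0.748 F [ 0.671  0.212 -0.318] t 45.55 q [0.134 0.467 1.653 0.    1.02  0.41 ]
turn units -1.29; shift units in cur axes [ 3.056 -8.675  0.071] | after turn [ 4.556 -7.989  0.078]
```

View pics/t22.png

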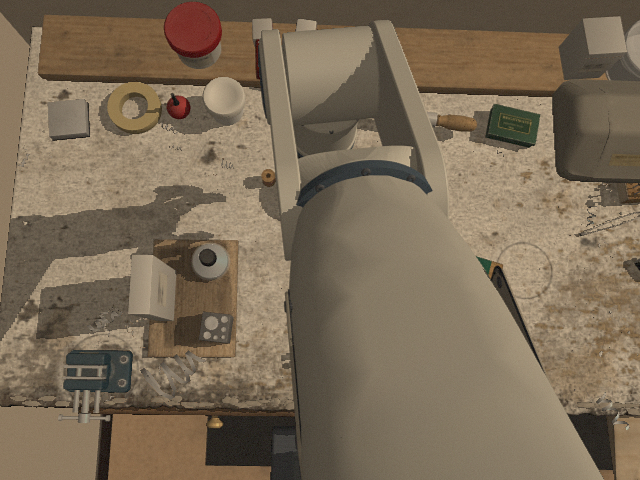

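View pics/t22c.png

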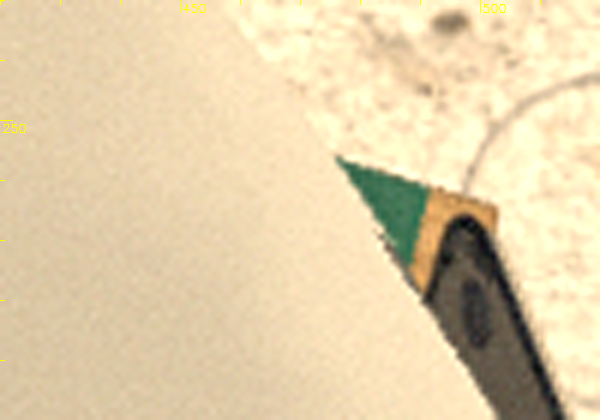

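View pics/t22d.png

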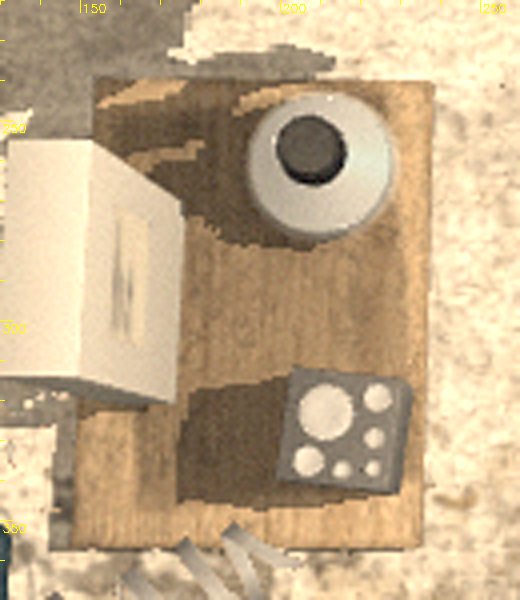

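The wax lies on the hardwood block, as far as it can be seen past the arm. All three cleared items stand on the board, the lamp at (211,258), the steel block at (216,327) and the carton at (152,288). I'll check the wax again once the arm is on the board side. Fetching the steel block.

Request:
{"name": "carry_out", "arguments": {
  "rows": "0.8 0.1 -0.5 0 0; 0.8 0.3 -0.9 0 0; 0.8 0.3 -0.9 0 0; 0.8 0.35 -0.9 0 0; 0.8 0.35 -0.9 0 0; 0.8 0.35 -0.9 0 0; 0.8 0.35 -0.9 0 0; 0.8 0.35 -0.9 0 0; 0.8 0.35 -0.9 0 0; 0.8 0.25 -0.9 0 0; 0.8 0 0 0 -0.65; 0.8 0 0 0 -0.64"
}}

```text
clock: 47.1
eef_pos: [415.7, 244.9, 171.9]
tcp_rot: [-3.141, 0.0, 1.477]
contact_force: [-0.1, -0.2, 0.4]
opening: 0.799
```

```bash
python3 -c "
from m import *
go(415.7,247.1,43,84.5)
t=r.grab_frame('top');cv2.imwrite('pics/t23.png',t);crop(t,420,230,520,300,6,'pics/t23c.png')
s=r.grab_frame('scene');cv2.imwrite('pics/s23.png',s)"
```

```text
at [415.673 244.882 171.85 ] rpy deg [-179.978    0.014   84.622] open 0.799 F [-0.083 -0.206  0.433] t 47.1 q [0.529 0.235 2.008 0.    0.898 0.623]
turn units 0.02; shift units in cur axes [ 0.075 -0.004  4.295] | after turn [ 0.074 -0.006  4.295]
```

View pics/t23.png

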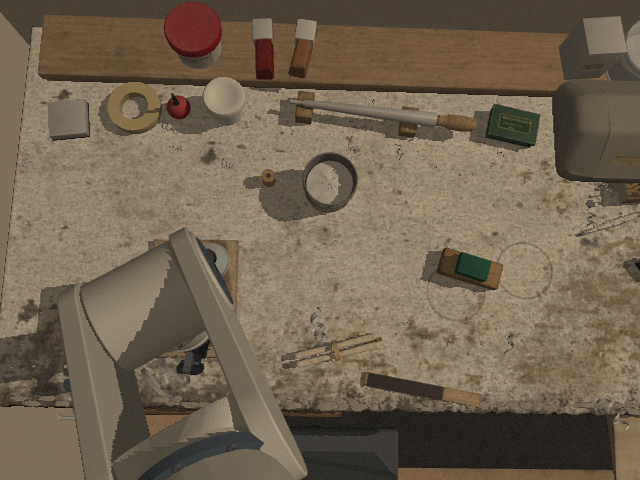

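View pics/t23c.png

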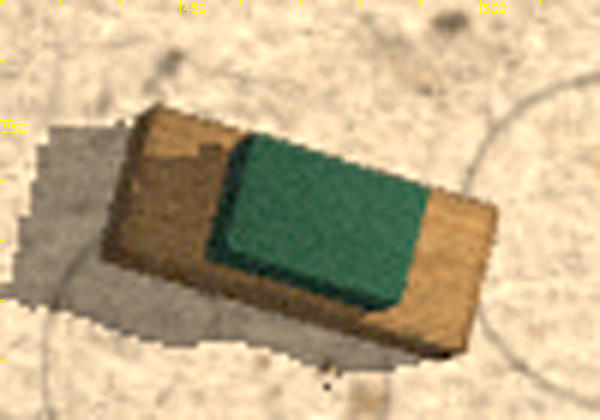

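View pics/s23.png

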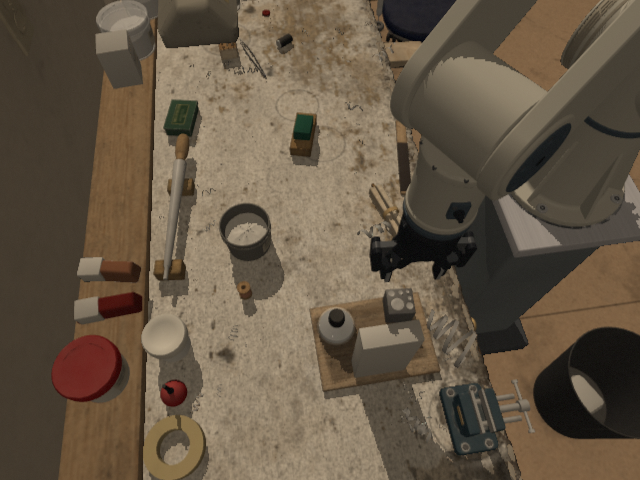

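```bash
python3 -c "
from m import *
rect('wax',onz('top',cc([(252,134),(428,187),(400,297),(230,243)],420,230,6),48))"
```

```text
wax c [ 526.21  -182.899] sides [51.614 32.654 49.759 31.951]
   ang -105.70582096291356
   ang 163.95508521671135
   ang -106.56489249166872
   ang 167.2861673400496
```

Request:
{"name": "carry_out", "arguments": {
  "rows": "0.8 0.07 0 0.7 0; 0.8 0 0 0.9 0; 0.8 0 0 0.9 0; 0.8 0 0 0.8 0; 0.8 0 0 0.4 0; 0.8 0 0 0.25 0; 0.8 0 0 0.15 0; 0.8 0 0 0 0",
  "newtons": 100
}}

```text
clock: 48.2
eef_pos: [417.6, 247.7, 48.9]
tcp_rot: [3.141, -0.0, 1.474]
contact_force: [-0.2, -0.0, -0.6]
opening: 0.8
```

```bash
python3 -c "
from m import *
go(415.7,247.1,43,84.5)"
```

```text
at [417.637 247.714  48.922] rpy deg [179.984  -0.013  84.428] open 0.8 F [-0.233 -0.002 -0.597] t 48.2 q [0.532 0.448 2.074 0.    0.619 0.629]
turn units -0.01; shift units in cur axes [-0.027 -0.062  0.197] | after turn [-0.027 -0.062  0.197]
```

The wax centre is at (526.2,-182.9), 2 mm from the hardwood block's middle and aligned with it. Gripping the steel block.

Request:
{"name": "carry_out", "arguments": {
  "rows": "0.75 -0.03 -0.06 0.2 0; 0.65 0 0 0 0; 0.6 0 0 0 0; 0.55 0 0 0 0; 0.45 0 0 0 0; 0.35 0 0 0 0; 0.35 0 0 0 0",
  "newtons": 100
}}

```text
clock: 49.08
eef_pos: [415.7, 247.0, 43.1]
tcp_rot: [3.141, -0.0, 1.474]
contact_force: [-1.0, -0.9, 6.6]
opening: 0.527
```

```bash
python3 -c "
from m import *
go(559,-6.3,132,84.5)"
```

```text
at [415.732 247.02   43.14 ] rpy deg [179.988  -0.009  84.452] open 0.527 F [-0.969 -0.924  6.602] t 49.075 q [0.533 0.457 2.08  0.    0.604 0.63 ]
turn units -0.01; shift units in cur axes [-7.942  5.57  -2.962] | after turn [-7.947  5.563 -2.962]
```

Request:
{"name": "carry_out", "arguments": {
  "rows": "0.35 0 0 -0.3 0; 0.35 0 0 -0.6 0; 0.35 0 0 -0.8 0; 0.35 0 0 -0.8 0; 0.35 0 0 -0.4 0; 0.35 -0.4 0.25 -0.05 0; 0.35 -0.8 0.55 0 0; 0.35 -0.9 0.65 0 0; 0.35 -0.9 0.65 0 0; 0.35 -0.9 0.65 0 0; 0.35 -0.9 0.65 0 0; 0.35 -0.9 0.65 0 0"
}}

```text
clock: 50.58
eef_pos: [519.7, 63.1, 130.1]
tcp_rot: [-3.14, 0.001, 1.474]
contact_force: [0.4, 0.0, -6.9]
opening: 0.524
```

Request:
{"name": "carry_out", "arguments": {
  "rows": "0.35 -0.9 0.65 0 0; 0.35 -0.75 0.5 0 0; 0.35 -0.4 0.3 0 0; 0.35 -0.15 0.1 0 0; 0.35 0 0 0 0"
}}

```text
clock: 51.2
eef_pos: [559.4, -5.1, 130.8]
tcp_rot: [-3.141, -0.0, 1.474]
contact_force: [-0.4, 0.7, -7.0]
opening: 0.526
```

```bash
python3 -c "
from m import *
go(558.5,-6.3,33,84.5)"
```

```text
at [559.425  -5.071 130.79 ] rpy deg [-179.943   -0.006   84.432] open 0.526 F [-0.434  0.712 -7.043] t 51.2 q [-0.012  0.401  1.876  0.     0.865  0.085]
turn units -0.01; shift units in cur axes [-0.044 -0.023  3.26 ] | after turn [-0.044 -0.027  3.26 ]
```

Request:
{"name": "carry_out", "arguments": {
  "rows": "0.35 -0.02 -0.02 0.4 0; 0.35 0 0 0.7 0; 0.35 0 0 0.7 0; 0.35 0 0 0.5 0; 0.35 0 0 0.4 0; 0.35 0 0 0.25 0; 0.35 0 0 0.14 0; 0.35 0 0 0.08 0; 0.35 0 0 0 0"
}}

```text
clock: 52.32
eef_pos: [559.4, -5.8, 36.2]
tcp_rot: [3.141, -0.0, 1.474]
contact_force: [-0.1, 0.4, -6.1]
opening: 0.526
```

```bash
python3 -c "
from m import *
go(558.5,-6.3,31,84.5)"
```

```text
at [559.373  -5.793  36.24 ] rpy deg [179.984  -0.003  84.441] open 0.526 F [-0.114  0.434 -6.078] t 52.325 q [-0.013  0.547  1.918  0.     0.676  0.084]
turn units -0.01; shift units in cur axes [-0.02  -0.027  0.175] | after turn [-0.02  -0.027  0.175]
```

Request:
{"name": "carry_out", "arguments": {
  "rows": "0.35 -0.02 -0.03 0.07 0; 0.35 0 0 0.05 0; 0.35 0 0 0.04 0; 0.35 0 0 0.03 0; 0.35 0 0 0 0"
}}

```text
clock: 52.95
eef_pos: [558.3, -6.3, 31.2]
tcp_rot: [3.142, 0.0, 1.474]
contact_force: [-3.6, -0.3, 4.8]
opening: 0.528
```

Request:
{"name": "carry_out", "arguments": {
  "rows": "0.55 0 0 0 0; 0.65 0 0 0 0; 0.75 0 0 0 0; 0.8 0 0 -0.1 0; 0.8 0 0 -0.6 0; 0.8 0 0 -0.9 0; 0.8 0 0 -0.9 0; 0.8 0 0 -0.9 0; 0.8 0 0 -0.9 0; 0.8 0 0 -0.4 0; 0.8 0 0 0 0"
}}

```text
clock: 54.32
eef_pos: [558.7, -6.3, 172.5]
tcp_rot: [3.14, -0.0, 1.474]
contact_force: [0.2, -0.1, -0.2]
opening: 0.801
```

```bash
python3 -c "
from m import *
go(526.3,262.2,170,84.5)
s=r.grab_frame('scene');crop(s,230,120,390,260,5,'pics/s24.png')"
```

```text
at [558.75   -6.268 172.46 ] rpy deg [179.886  -0.011  84.445] open 0.801 F [ 0.226 -0.054 -0.214] t 54.325 q [-0.014  0.343  1.851  0.     0.946  0.083]
turn units -0.01; shift units in cur axes [ 8.802 -1.943  0.08 ] | after turn [ 8.804 -1.934  0.082]
```

View pics/s24.png

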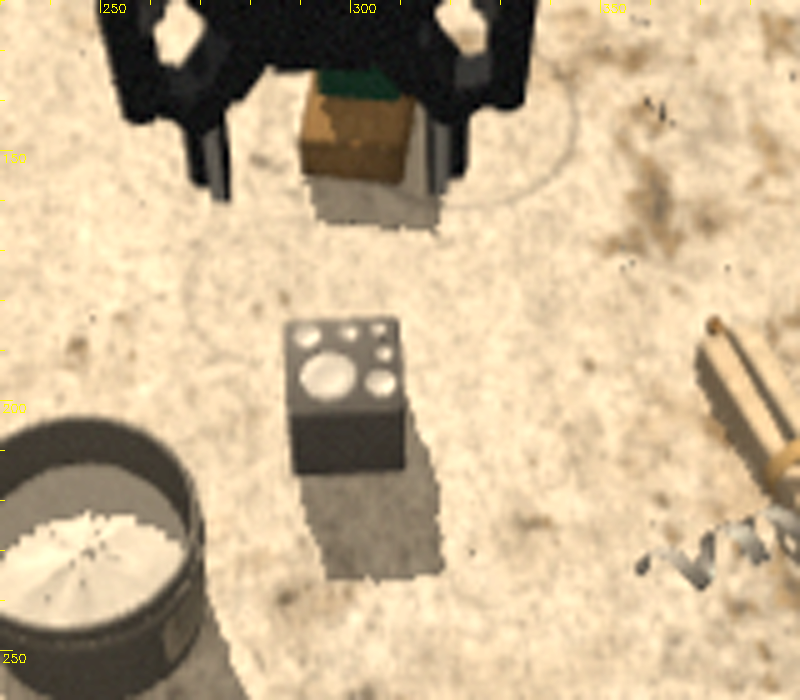

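The block is back within about 0.5 px (1 mm) of its starting picture position. Next is the lamp.

Request:
{"name": "carry_out", "arguments": {
  "rows": "0.8 0.5 -0.1 0 0; 0.8 0.9 -0.2 0 0; 0.8 0.9 -0.2 0 0; 0.8 0.9 -0.2 0 0; 0.8 0.9 -0.2 0 0; 0.8 0.9 -0.2 0 0; 0.8 0.9 -0.2 0 0; 0.8 0.9 -0.2 0 0; 0.8 0.9 -0.2 0 0; 0.8 0.8 -0.2 0 0; 0.8 0.3 -0.04 0 0; 0.8 0 0 0 0",
  "newtons": 45
}}

```text
clock: 55.88
eef_pos: [525.4, 262.5, 170.7]
tcp_rot: [-3.141, 0.001, 1.475]
contact_force: [0.7, 0.6, -0.6]
opening: 0.796
```

```bash
python3 -c "
from m import *
go(526.3,262.2,80,84.5)
s=r.grab_frame('scene');crop(s,290,200,450,400,4,'pics/s25.png')"
```

```text
at [525.418 262.519 170.719] rpy deg [-179.948    0.038   84.51 ] open 0.796 F [ 0.682  0.589 -0.55 ] t 55.875 q [ 0.461  0.386  1.788 -0.     0.968  0.557]
turn units 0.00; shift units in cur axes [-0.006  0.033  3.024] | after turn [-0.008  0.03   3.024]
```

View pics/s25.png

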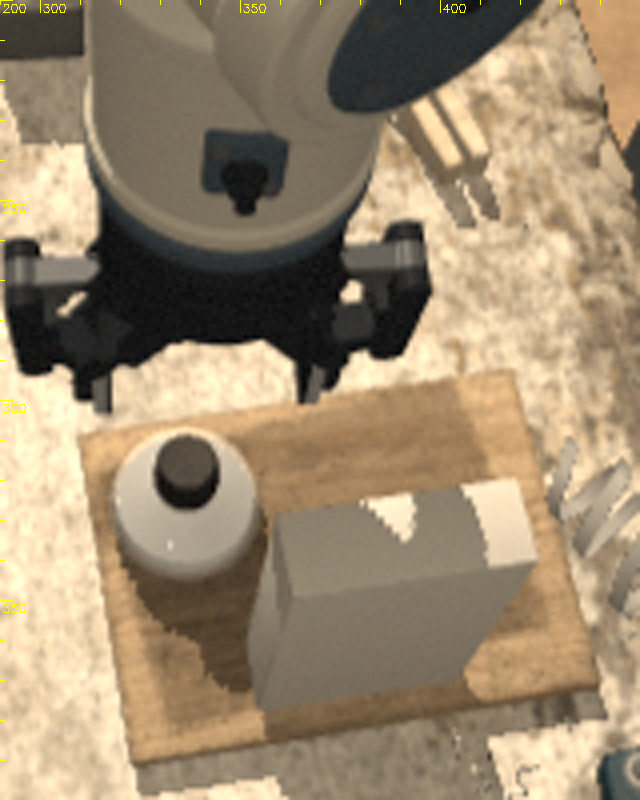

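Request:
{"name": "carry_out", "arguments": {
  "rows": "0.8 0 0.03 0.6 0; 0.8 0 0 0.8 0; 0.8 0 0 0.7 0; 0.8 0 0 0.4 0; 0.8 0 0 0.25 0; 0.8 0 0 0.15 0; 0.8 0 0 0 0"
}}

```text
clock: 56.8
eef_pos: [526.9, 262.0, 84.5]
tcp_rot: [3.141, -0.0, 1.474]
contact_force: [0.5, -0.2, -0.0]
opening: 0.802
```

```bash
python3 -c "
from m import *
go(526.3,262.2,80,84.5)
s=r.grab_frame('scene');crop(s,290,200,450,400,4,'pics/s26.png')"
```

```text
at [526.921 262.045  84.465] rpy deg [179.991  -0.005  84.444] open 0.802 F [ 0.504 -0.177 -0.008] t 56.8 q [ 0.459  0.504  1.837 -0.     0.8    0.556]
turn units -0.01; shift units in cur axes [ 0.003 -0.021  0.149] | after turn [ 0.003 -0.021  0.149]
```

View pics/s26.png

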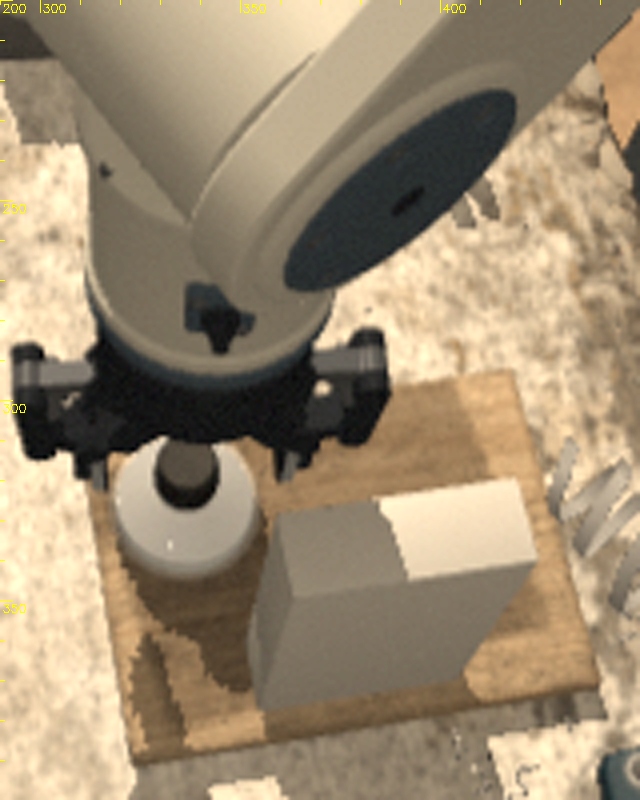

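Request:
{"name": "carry_out", "arguments": {
  "rows": "0.75 0 -0.01 0.15 0; 0.6 0 0 0 0; 0.5 0 0 0 0; 0.4 0 0 0 0; 0.3 0 0 0 0; 0.2 0 0 0 0; 0.2 0 0 0 0",
  "newtons": 45
}}

```text
clock: 57.72
eef_pos: [526.7, 262.1, 80.1]
tcp_rot: [3.141, -0.0, 1.474]
contact_force: [-0.2, -0.1, 4.2]
opening: 0.301
```

Request:
{"name": "carry_out", "arguments": {
  "rows": "0.2 0 0 -0.2 0; 0.2 0 0 -0.4 0; 0.2 0 0 -0.6 0; 0.2 0 0 -0.6 0; 0.2 0 0 -0.4 0; 0.2 0 0 -0.2 0; 0.2 0 0 0 0"
}}

```text
clock: 58.6
eef_pos: [526.6, 262.1, 152.3]
tcp_rot: [3.141, -0.0, 1.474]
contact_force: [-0.0, 0.0, -1.3]
opening: 0.306
```

```bash
python3 -c "
from m import *
go(555.9,130.9,140,84.5)
s=r.grab_frame('scene');crop(s,290,200,450,400,4,'pics/s27.png')"
```

```text
at [526.648 262.112 152.282] rpy deg [179.968  -0.02   84.444] open 0.306 F [-0.018  0.007 -1.34 ] t 58.6 q [ 0.459  0.41   1.801 -0.     0.93   0.556]
turn units -0.01; shift units in cur axes [-4.259  1.394  0.409] | after turn [-4.26   1.39   0.409]
```

View pics/s27.png

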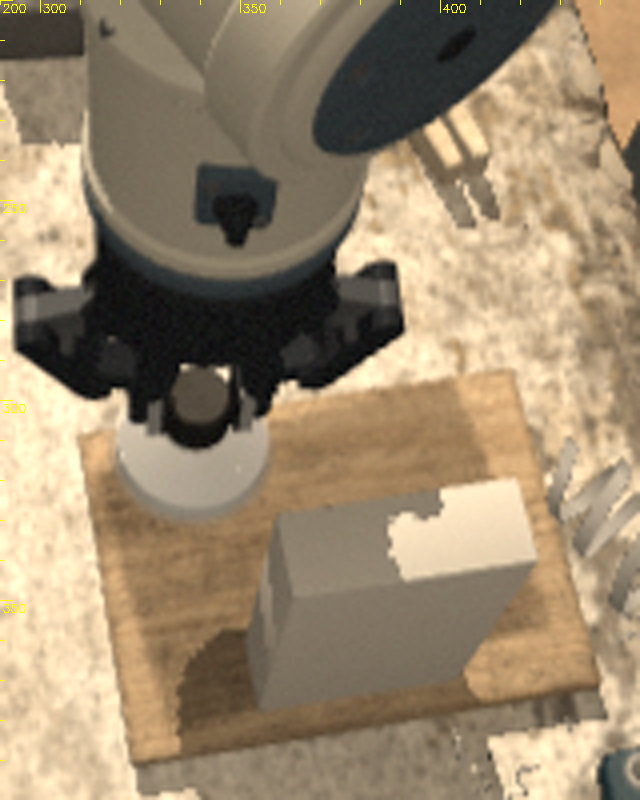

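The lamp is held upright by the cap at (340,300). Moving it home.

Request:
{"name": "carry_out", "arguments": {
  "rows": "0.2 -0.25 0.05 0 0; 0.2 -0.5 0.15 0 0; 0.2 -0.7 0.2 0 0; 0.2 -0.8 0.25 0 0; 0.2 -0.8 0.25 0 0; 0.2 -0.6 0.25 0 0; 0.2 -0.4 0.15 0 0; 0.2 -0.2 0.09 0 0; 0.2 0 0 0 0"
}}

```text
clock: 59.78
eef_pos: [555.8, 131.0, 151.9]
tcp_rot: [-3.142, -0.0, 1.473]
contact_force: [-0.0, -0.1, -2.3]
opening: 0.303
```

```bash
python3 -c "
from m import *
go(555.9,130.9,70,84.5)"
```

```text
at [555.798 130.996 151.86 ] rpy deg [-179.999   -0.008   84.421] open 0.303 F [-0.048 -0.14  -2.266] t 59.775 q [0.229 0.387 1.838 0.    0.916 0.326]
turn units -0.01; shift units in cur axes [-0.003  0.004  2.729] | after turn [-0.003  0.004  2.729]
```

Request:
{"name": "carry_out", "arguments": {
  "rows": "0.2 0 0 0.4 0; 0.2 0 0 0.6 0; 0.2 0 0 0.6 0; 0.2 0 0 0.45 0; 0.2 0 0 0.3 0; 0.2 0 0 0.2 0; 0.2 0 0 0.1 0; 0.2 0 0 0.04 0; 0.2 0 0 0 0"
}}

```text
clock: 60.9
eef_pos: [555.9, 131.2, 71.5]
tcp_rot: [3.141, -0.0, 1.474]
contact_force: [-0.1, 0.1, -1.5]
opening: 0.295
```

Request:
{"name": "carry_out", "arguments": {
  "rows": "0.2 0 0 0.05 0; 0.2 0 0 0.04 0; 0.2 0 0 0.03 0; 0.2 0 0 0 0"
}}

```text
clock: 61.4
eef_pos: [555.9, 131.2, 68.1]
tcp_rot: [3.141, -0.0, 1.474]
contact_force: [-1.9, -0.3, 3.7]
opening: 0.297
```

Request:
{"name": "carry_out", "arguments": {
  "rows": "0.35 0 0 0 0; 0.45 0 0 0 0; 0.6 0 0 0 0; 0.75 0 0 0 0; 0.75 0 0 -0.2 0; 0.75 0 0 -0.6 0; 0.75 0 0 -0.9 0; 0.75 0 0 -0.9 0; 0.75 0 0 -0.9 0; 0.75 0 0 -0.9 0; 0.8 0 0 -0.9 0; 0.8 0 0 -0.8 0"
}}

```text
clock: 62.9
eef_pos: [555.7, 131.1, 253.2]
tcp_rot: [3.14, -0.001, 1.474]
contact_force: [1.0, -0.1, -0.3]
opening: 0.796
```

Request:
{"name": "carry_out", "arguments": {
  "rows": "0.8 0 0 0 1; 0.8 0 0 0 1; 0.8 0 0 0 1; 0.8 0 0 0 1; 0.8 0 0 0 1; 0.8 0 0 0 1; 0.8 0 0 0 1; 0.8 0 0 0 1; 0.8 0 0 0 1; 0.8 0 0 0 1; 0.8 0 0 0 0.5; 0.8 0 0 0 0"
}}

```text
clock: 64.4
eef_pos: [555.7, 131.1, 251.8]
tcp_rot: [-3.141, -0.001, 0.008]
contact_force: [0.5, -0.6, 0.1]
opening: 0.802
```

```bash
python3 -c "
from m import *
go(468.4,337.1,250,0.5)
s=r.grab_frame('scene');cv2.imwrite('pics/s28.png',s)"
```

```text
at [555.725 131.132 251.818] rpy deg [-179.985   -0.069    0.476] open 0.802 F [ 0.501 -0.555  0.077] t 64.4 q [ 0.229  0.27   1.753 -0.     1.117  1.792]
turn units -0.00; shift units in cur axes [-2.854 -6.89   0.059] | after turn [-2.851 -6.891  0.061]
```

View pics/s28.png

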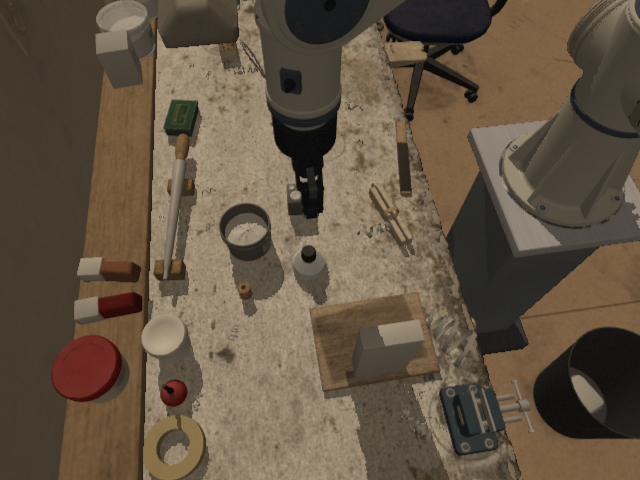

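The lamp is back at (309,260), the same pixels as at the start, and upright. Last is the carton.

Request:
{"name": "carry_out", "arguments": {
  "rows": "0.8 -0.2 -0.5 0 0; 0.8 -0.35 -0.85 0 0; 0.8 -0.35 -0.85 0 0; 0.8 -0.35 -0.85 0 0; 0.8 -0.35 -0.85 0 0; 0.8 -0.35 -0.85 0 0; 0.8 -0.35 -0.85 0 0; 0.8 -0.35 -0.85 0 0; 0.8 -0.2 -0.44 0 0; 0.8 0 0 0 0",
  "newtons": 40
}}

```text
clock: 65.7
eef_pos: [467.9, 337.9, 250.6]
tcp_rot: [3.142, 0.0, 0.01]
contact_force: [-0.8, 0.2, 0.2]
opening: 0.799
```

```bash
python3 -c "
from m import *
go(468.4,337.1,165.7,0.5)"
```

```text
at [467.936 337.948 250.592] rpy deg [179.995   0.007   0.565] open 0.799 F [-0.808  0.181  0.179] t 65.7 q [ 0.623  0.282  1.741 -0.     1.119  2.184]
turn units 0.01; shift units in cur axes [0.016 0.028 2.83 ] | after turn [0.015 0.028 2.83 ]
```

Request:
{"name": "carry_out", "arguments": {
  "rows": "0.8 0.02 0.02 0.6 0; 0.8 0 0 0.9 0; 0.8 0 0 0.7 0; 0.8 0 0 0.4 0; 0.8 0 0 0.15 0; 0.8 0 0 0.05 0; 0.6 0 0 0 0; 0.45 0 0 0 0; 0.4 0 0 0 0; 0.3 0 0 0 0; 0.2 0 0 0 0; 0.2 0 0 0 0",
  "newtons": 40
}}

```text
clock: 67.2
eef_pos: [469.5, 336.8, 167.0]
tcp_rot: [-3.141, -0.001, 0.008]
contact_force: [-0.5, 0.7, 5.6]
opening: 0.348
```

```bash
python3 -c "
from m import *
go(492,60.9,262,9.17)"
```

```text
at [469.45  336.815 167.023] rpy deg [-179.968   -0.039    0.446] open 0.348 F [-0.453  0.733  5.612] t 67.2 q [0.62  0.377 1.813 0.    0.951 2.183]
turn units -1.09; shift units in cur axes [ 0.682  9.201 -3.171] | after turn [-0.724  9.199 -3.166]
```

Request:
{"name": "carry_out", "arguments": {
  "rows": "0.2 0 0 -0.3 0; 0.2 0 0 -0.6 0; 0.2 0 0 -0.8 0; 0.2 0 0 -0.8 0; 0.2 0 0 -0.6 0; 0.2 0 0 -0.1 0; 0.2 0.05 0.4 0 0; 0.2 0.08 0.9 0 0; 0.2 0.08 0.9 0 0; 0.2 0.08 0.9 0 0; 0.2 0.08 0.9 0 0; 0.2 0.08 0.9 0 0"
}}

```text
clock: 68.7
eef_pos: [483.1, 187.9, 261.4]
tcp_rot: [3.141, 0.002, 0.008]
contact_force: [0.2, 0.1, -1.2]
opening: 0.348
```

Request:
{"name": "carry_out", "arguments": {
  "rows": "0.2 0.08 0.9 0 0; 0.2 0.08 0.9 0 0; 0.2 0.05 0.9 0 0; 0.2 0.05 0.8 0 0; 0.2 0.05 0.5 0 0; 0.2 0 0.3 0 0; 0.2 0 0 0 -0.55; 0.2 0 0 0 -0.54; 0.2 0 0 0 0"
}}

```text
clock: 69.82
eef_pos: [494.0, 60.9, 262.4]
tcp_rot: [-3.141, 0.0, 0.16]
contact_force: [0.7, 0.1, -1.1]
opening: 0.341
```

```bash
python3 -c "
from m import *
go(492.9,60.9,157,9.17)
s=r.grab_frame('scene');cv2.imwrite('pics/s29.png',s)"
```

```text
at [493.951  60.921 262.358] rpy deg [-179.99     0.024    9.154] open 0.341 F [ 0.746  0.138 -1.133] t 69.825 q [0.12  0.144 1.89  0.    1.108 1.531]
turn units -0.00; shift units in cur axes [-0.033 -0.004  3.512] | after turn [-0.035 -0.005  3.512]
```

View pics/s29.png

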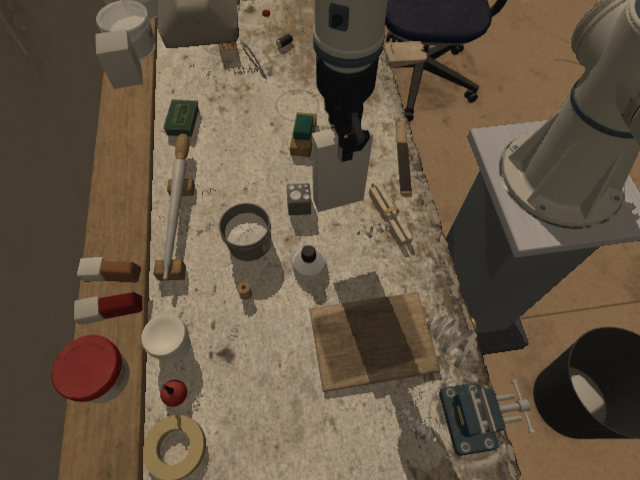

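The carton hangs upright above its home spot and everything else is in place. Lowering.

Request:
{"name": "carry_out", "arguments": {
  "rows": "0.2 -0.03 0 0.5 0; 0.2 0 0 0.8 0; 0.2 0 0 0.8 0; 0.2 0 0 0.6 0; 0.2 0 0 0.35 0; 0.2 0 0 0.2 0; 0.2 0 0 0.1 0; 0.2 0 0 0.04 0; 0.2 0 0 0 0"
}}

```text
clock: 71.0
eef_pos: [493.5, 60.6, 161.2]
tcp_rot: [3.142, -0.001, 0.16]
contact_force: [0.2, -0.4, -1.4]
opening: 0.351
```

Request:
{"name": "carry_out", "arguments": {
  "rows": "0.2 -0.02 0.0 0.08 0; 0.2 0 0 0.05 0; 0.2 0 0 0.03 0; 0.2 0 0 0.03 0; 0.2 0 0 0 0"
}}

```text
clock: 71.62
eef_pos: [492.6, 60.5, 155.1]
tcp_rot: [3.142, 0.0, 0.16]
contact_force: [-0.6, -0.6, -1.1]
opening: 0.347
```

Request:
{"name": "carry_out", "arguments": {
  "rows": "0.2 0 0 0.03 0; 0.2 0 0 0.02 0; 0.2 0 0 0 0"
}}

```text
clock: 72.0
eef_pos: [492.9, 60.6, 155.0]
tcp_rot: [-3.142, -0.001, 0.16]
contact_force: [-5.6, -0.8, 14.6]
opening: 0.342
```

Request:
{"name": "carry_out", "arguments": {
  "rows": "0.2 0 0 -0.02 0; 0.4 0 0 0 0; 0.5 0 0 0 0; 0.7 0 0 0 0; 0.8 0 0 0 0; 0.8 0 0 -0.4 0; 0.8 0 0 -0.8 0; 0.8 0 0 -0.9 0; 0.8 0 0 -0.9 0; 0.8 0 0 -0.9 0; 0.8 0 0 -0.5 0; 0.8 0 0 0 0"
}}

```text
clock: 73.5
eef_pos: [493.2, 60.6, 287.4]
tcp_rot: [3.142, -0.002, 0.16]
contact_force: [0.0, -0.6, 0.1]
opening: 0.8
```

Request:
{"name": "carry_out", "arguments": {
  "rows": "0.8 -0.3 -0.9 0 0; 0.8 -0.3 -0.9 0 0; 0.8 -0.3 -0.9 0 0; 0.8 -0.3 -0.9 0 0; 0.8 -0.3 -0.9 0 0; 0.8 -0.3 -0.9 0 0; 0.8 -0.3 -0.9 0 0; 0.8 -0.3 -0.9 0 0; 0.8 -0.3 -0.9 0 0; 0.8 -0.3 -0.9 0 0; 0.8 -0.3 -0.9 0 0; 0.8 0 0 0 0"
}}

```text
clock: 75.0
eef_pos: [346.6, 338.7, 285.1]
tcp_rot: [3.141, 0.002, 0.162]
contact_force: [0.5, -0.1, -0.0]
opening: 0.8
```

```bash
python3 -c "
from m import *
t=r.grab_frame('top');s=r.grab_frame('scene');cv2.imwrite('pics/t30.png',t);cv2.imwrite('pics/s30.png',s)
crop(t,260,220,400,320,5,'pics/t30a.png');print(r.sense()['clock'],r.sense()['contact_force'])
for n,a in (('top',t),('scene',s)):
    d=cv2.absdiff(a,cv2.imread(f'pics/{n}0.png')).max(2);cv2.imwrite(f'pics/d_{n}.png',np.clip(d*3.0,0,255).astype(np.uint8))"
```

```text
75.1 [0.057 0.562 0.859]
```

View pics/t30.png

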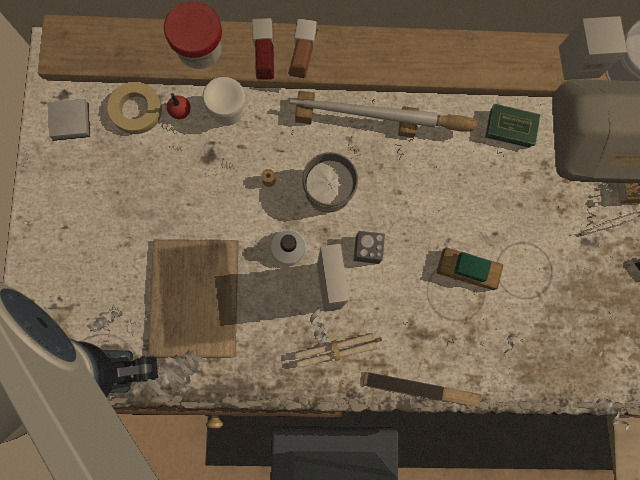

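View pics/t30a.png

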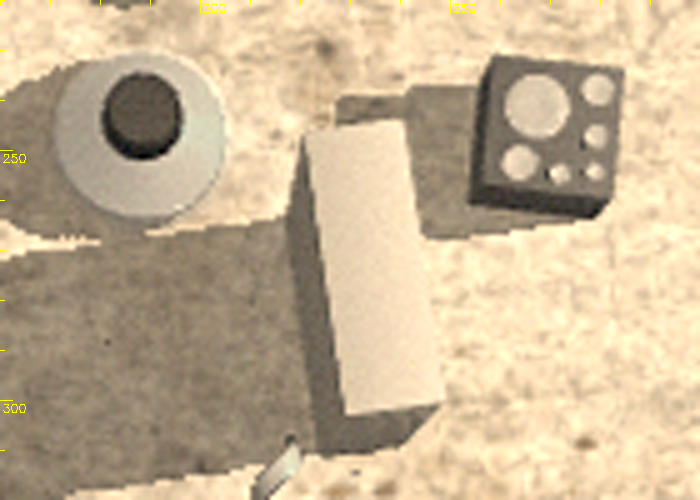

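View pics/d_scene.png

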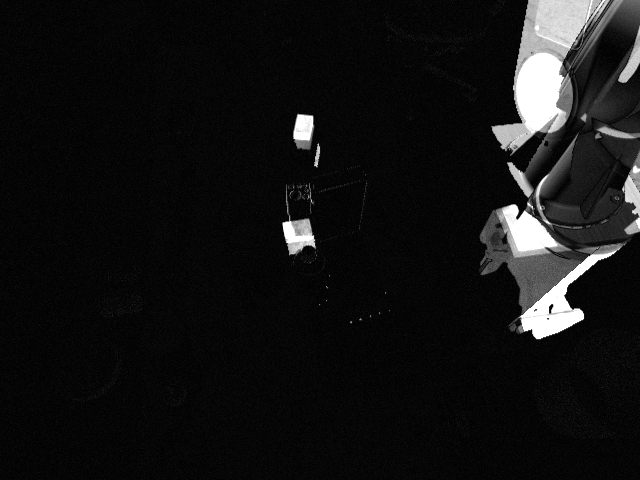

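View pics/d_top.png

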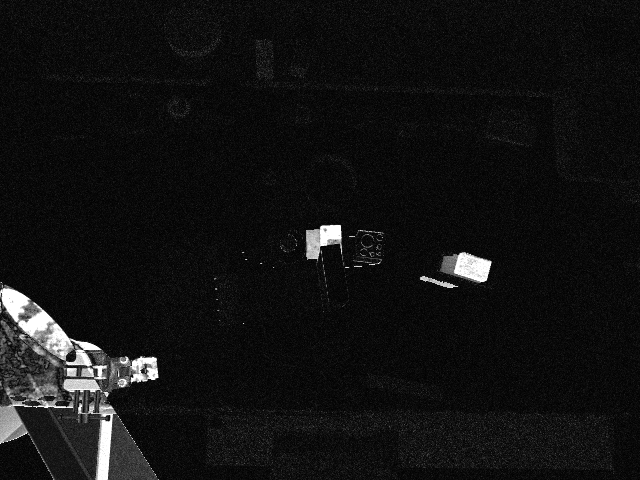

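The difference pictures show only the wax moved, from (330,240) to (472,267) in the top view. The carton, lamp and steel block show sub-pixel outlines only, and the ring clamp and spool show none. The gripper hangs free at z = 285. Handing in.

```bash
python3 -c "
from rig import r
print(r.sign_off())"
```

```text
the job is handed in; nothing more can be done
None
```

The wax block lies flat on the middle of the hardwood block, and the carton, lamp and steel block are back upright where they stood. I handed in at about 75 s of the 144 s allowed.

- **Order:** I moved the carton, lamp and steel block upright onto the board, with all three there together. Then I laid the wax block on the hardwood block. Only after that did I put back the steel block, the lamp and finally the carton.
- **Wax block:** its centre measured about 2 mm from the hardwood block's middle, and its long side lies along the block's long side.
- **Things put back:** before-and-after pictures from both cameras show the carton, lamp and steel block within a pixel (about 1 mm) of where they started.
- **Lamp and bystanders:** the lamp stayed upright throughout. The ring clamp and the spool show no change.
- **Forces:** the highest I saw reported at the end of a move was about 15 N, when setting the carton down.

**What went wrong:** I first mixed up the board's axes and set the carton half over its edge. It stayed upright; a picture showed the mistake, and I gripped it again and moved it fully onto the board before going on.

**Camera disagreement:** the scene camera read about 2–5 mm off from the top camera. I relied on the top camera because the carton did not shift when gripped at the position it gave.

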